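# Lift the split ring out of a sample-cell window mount

## Task

Take the bent pick from its stand, work its foot under one end of the split ring in the window cell and lift gently until that side of the ring springs up past both brass latches, without pressing hard on the glass or wrenching the ring. Hang the pick back in its stand, then take the ring out with the fingers and lay it flat in the blue tray. Leave everything else on the bench where it is.

Things in the scene. Friction and masses are not known exactly. Their poses are not given: they have to be found in the camera images.
- cell: fixed round dark window cell, 112 mm across, deck 31 mm high. Origin: centre of its underside on the bench; z up; its front is -x (roughly towards the robot). Its bore, 71 mm across, holds a glass disc and above it the split ring, which rests 25 mm up on four small pads, 72 and 140 degrees either side of -x; from the pads round to the front the space under the ring is open
- lip (a point): inner edge of the fixed lip at the back of the cell (30.5 mm from its axis towards +x, 31 mm up), which spans 28 degrees either way and reaches 3.5 mm over the ring, 1 mm above it. The ring pivots under it as its front rises; to come out, the ring must move 5 mm or more to the cell's -x before it is lifted. Axes as the cell's
- latch_l (a point): nose tip of a brass spring latch, 45 degrees from the cell's -x towards +y, 31.5 mm from its axis, 35 mm up (housing up to 39 mm). It reaches 2.5 mm over the ring's outer edge and is pushed outwards by the rising ring (some 4 to 15 N at the ring's end). Once past, it springs back and holds the ring's front up: underside 37 to 40 mm up, ring tilted about 0.2 rad
- latch_r (a point): nose tip of the other latch, the same, 45 degrees from the cell's -x towards -y. Both must be passed; the one nearer the pick goes first
- glass: clear window disc in the cell, 69 mm across; its origin is the cell's origin and its top face is 20.5 mm above that. It floats on a spring: about 1 N to start, then 5 N per mm, at most 3 mm down. 4.5 mm lie between it and the underside of the seated ring. Fragile: keep any push on it below 7 N
- ring: loose steel split ring, about 30 g, outer radius 34, inner 26.5, 5 mm thick. Origin: centre of its underside; z up. Its 9 mm gap is at its -x side, between ends 8 degrees either side of -x. Seated, it has the cell's yaw and lies 1 mm below the deck, out of the fingers' reach. Not to be wrenched: below 20 N between pick and ring
- ring_front (a point): in the ring's gap, at the middle of the band (30 mm from the ring's centre towards its -x), half-way up its thickness; axes as the ring's. When the front is up, pinch here across the band: one finger inside, one outside, both ends between the pads. Then draw it 8 mm to the cell's -x while raising it a little, to leave the lip, and lift
- pick: loose bent pick, 60 g, hanging upright. Origin: on its axis, at the underside of its black collar (radius 23 mm, 5 mm thick); z up. Above the collar a square orange handle, 14 mm wide, 5 to 52 mm up. Below, a 5 mm shaft ends in a flat toe, 5 mm wide, 3 mm thick, reaching 11 mm from the axis to the pick's -x. A stiff clamp sets the shaft's length anew each time: the toe's underside is 54 to 68 mm below the collar: find it by touch
- pick_grip (a point): on the pick's axis in the middle of the handle, 29 mm above the collar's underside; axes as the pick's
- stand: fixed pick stand, a 70 mm square grey plate on four legs, its top 80 mm above the bench; origin at the centre of its underside
- stand_hole (a point): centre of the stand's through hole, 32 mm across, at the plate's top face, 80 mm up. The pick's shaft passes through it and the collar lies on the plate; the toe passes too if the shaft is within 4 mm of the hole's centre. The pick starts near the centre
- tray_in (a point): centre of the inner floor of the fixed blue tray, 152 by 112 mm inside (long side along its x), floor 4 mm thick, rim 16 mm above the bench; axes as the tray's
- vial: bystander: small amber vial, 24 mm across, 45 mm high, loose
- seal: bystander: black rubber seal, 28 mm across, 5 mm high, loose
- rinse: bystander: white rinse bottle, 60 mm across, 140 mm high, loose
- filters: bystander: carton of filters, 70 by 100 by 50 mm, loose
- driver: bystander: screwdriver lying on the bench, loose
- cuvettes: bystander: white divided cuvette box, 60 by 100 by 30 mm, loose
- mouse: bystander: round black computer mouse, 62 mm across, loose
Mind the look-alikes: they are no part of the job. Of the things shaped like the stand, the grey one is meant.

How it is judged:
By the outcome, as a careful person would: the job done as asked, in the order asked, and still so for the second after the job is handed in, with the robot touching nothing.
It also fails if it takes over 70 s, if anything falls off the work surface, if the arm or the gripper's body presses on something with over 40 N, if the wrist force passes 120 N, or if a joint passes its speed limit or range.

## Robot

A 6-joint arm with a two-finger parallel gripper is mounted at the origin on the work surface. World frame = base frame: x ahead of the robot, y to its left, z up, the work surface at z = 0. Lengths are in m, angles in rad, forces in N, time in s.
With the tool pointing down it reaches from about 0.375 to 0.9 m from the base axis. Payload 3.1 kg.
Tool frame: the origin (TCP) lies on the centre line of the jaws, within the pads' length; the fingertips stand 11 mm ahead of it and the grasp point (between the pads) lies 8 mm behind it; z points along the fingers, y is the direction in which the jaws open and shut (so a half turn about z gives the same grasp; the last joint's range is limited). The gripper opens to 85 mm and grips with 20 to 120 N. Pads are 22 mm wide; open, the fingers measure 114 mm over their backs; the gripper's body (76 mm by 85 mm) begins 54 mm behind the grasp point. The pads swing forward as they close: fully open they stand 13 mm farther back than shut.
Start: joints at [0.997, 0.527, 1.433, -0, 1.181, -0.178], TCP at [0.241, 0.577, 0.242] pointing down, gripper open.
Joint ranges: [-3.08, 3.08], [-0.75, 2.2], [0.22, 2.44], [-1.43, 4.57], [0, 2.65], [-2.85, 2.85]. Speed limits (rad/s): [2.79, 2.79, 3.14, 3.14, 3.14, 3.14].

## Interface

Orientations are given as a unit quaternion [x, y, z, w].
In Python, from station import readout, vision, env gives the robot as it stands.
- The arm moves only by the tool step_arm, never from a script. Its argument "steps" is a list of rows, each an object of numbers: "fingers": the closure, from 0 (fully open) to 1 (shut); "x", "y", "z": the shift along the tool's x, y, z in mm; "yaw": the turn about the tool's z in rad. In form: [{"fingers": .., "x": .., "y": .., "z": .., "yaw": ..}, ...]. A call has 1 to 12 rows; each row is the pose to reach, as a shift and turn from the pose measured when the call began, along the tool's axes at that moment; what a row does not reach only later rows make up. A row lasts 1/8 s, in which the tool goes at most 62.5 mm and 10.7 degrees, less where a joint would pass 70% of its speed; a pose out of reach is approached as far as the arm can. A call with a gripper value outside its range is refused whole. The fingers move at their own pace and stop on an object; "force" is the grip in N (left out, the last holds). Time passes only in rows, so rows that repeat a pose let the fingers close. It gives the time, the measured TCP pose, the force and the opening at its end, in the units of the state.
- readout.observe(): the state, without advancing time (a new reading comes with each control period).
- vision.grab_frame(name): name is "scene" or "side" or "wrist"; returns the picture (384x512x3 uint8, blue, green, red); there is no depth.
- vision.camera_params(name): a dict with "camera_matrix" (3x3 intrinsics, pixels), "dist_coeffs" ([k1, k2, p1, p2, k3] as OpenCV has them; the pictures are not rectified), "rvec" (rotation vector, rad) and "tvec" (3), from world to camera coordinates, as OpenCV has them. Camera axes: x right, y down, z forward; pixel columns grow to the right and rows downward; lengths in m; the calibration is good to about 2 mm. A picture is of the moment at which its call begins: read the wrist's pose just before it. camera_params takes no time and is no camera call; for the wrist camera it gives the pose at the moment of the call.
- env.sign_off(): hands the job in, once; it reports no verdict.
The state is a dict: "time_s": time; "q": joint angles; "joint_vel": joint speeds; "joint_torque": joint torques, N m; "tcp_pos": TCP position; "orientation": TCP orientation; "wrist_force": force on the tool from outside, world axes, zero at the start; "ft_torque": the same for the moment, N m; "opening": finger opening in m.
Only numpy, scipy, OpenCV 4.12 (cv2) and the standard library are available. Lean on these libraries where they do the work, as an engineer would, in place of code of your own. Each camera call takes 0.05 s, during which the arm holds its last target.

## Working session

There is one attempt and no reset: what is moved stays moved. The work goes in short steps, Python scripts to look and compute and a tool call to move; the robot and the scene stay as the last step left them, time stands still between calls to the robot, and variables do not carry over. Pictures are saved under pics/ and viewed, and the job is handed in when it is done.

Besides the shell and the picture viewer there is one more tool, called after "Emit:" by a JSON object that holds its "op" and its "data". step_arm: Moves the arm, as the interface text tells. Its arguments: {"type":"object","properties":{"steps":{"type":"array"},"force":{"type":"number"}},"required":["steps"]}

```bash
ls; mkdir -p pics
python3 - <<'E'
from station import readout, vision, env
import cv2
s=readout.observe(); print(s)
for n in ["scene","side","wrist"]:
    f=vision.grab_frame(n); cv2.imwrite(f"pics/a_{n}.png",f)
    p=vision.camera_params(n); print(n,p)
E
```

```text
pics
{'time_s': 0.0, 'q': array([ 9.96483783e-01,  5.28441196e-01,  1.43393850e+00,  2.27612849e-05,
        1.18138968e+00, -1.78497261e-01]), 'joint_vel': array([ 0.00026502, -0.00015886, -0.00040003,  0.00198154,  0.00025025,
       -0.00016053]), 'joint_torque': array([-1.26588347e-04, -4.42354167e+01, -1.78026277e+01, -1.33885637e-04,
        8.28991615e-03, -1.21042623e-05]), 'tcp_pos': array([0.2405506 , 0.57608771, 0.24133742]), 'orientation': array([ 1.96622378e-01,  9.80478687e-01, -1.00829569e-03, -4.09845063e-04]), 'wrist_force': array([-0.05992345, -0.03492828, -0.10719183]), 'ft_torque': array([-0.03744231, -0.00936055,  0.00734639]), 'opening': 0.0851493679532366}
scene {'camera_matrix': array([[379.00415914,   0.        , 260.15003492],
       [  0.        , 379.00415914, 188.92777505],
       [  0.        ,   0.        ,   1.        ]]), 'dist_coeffs': array([-0.11803544,  0.        ,  0.        ,  0.        ,  0.        ]), 'rvec': array([ 1.98732481,  0.78286832, -0.4545768 ]), 'tvec': array([-0.3771886 , -0.12663584,  1.40173609])}
side {'camera_matrix': array([[490.1018395 ,   0.        , 254.41122964],
       [  0.        , 490.1018395 , 190.39664856],
       [  0.        ,   0.        ,   1.        ]]), 'dist_coeffs': array([0.00072445, 0.        , 0.        , 0.        , 0.        ]), 'rvec': array([ 0.03842885, -2.91989688,  1.09354667]), 'tvec': array([0.57898972, 0.11846607, 1.46975637])}
wrist {'camera_matrix': array([[340.42913015,   0.        , 258.7961182 ],
       [  0.        , 340.42913015, 196.0851589 ],
       [  0.        ,   0.        ,   1.        ]]), 'dist_coeffs': array([0.00518248, 0.        , 0.        , 0.        , 0.        ]), 'rvec': array([-2.41074158, -1.6065023 , -0.22645416]), 'tvec': array([-0.62477659, -0.03643456,  0.37974448])}
```

View pics/a_scene.png

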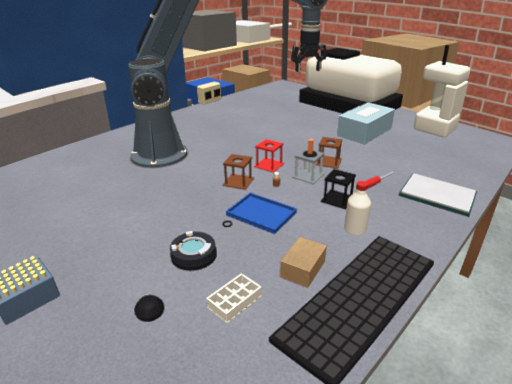

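View pics/a_side.png

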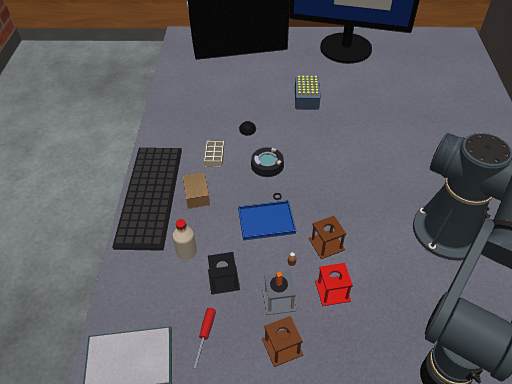

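View pics/a_wrist.png

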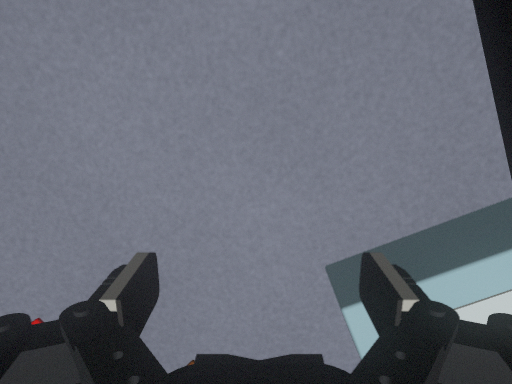

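The stand-shaped candidates in the side view are brown (327,236), red (334,283), black (222,271), brown (283,340) and grey (279,290). Only the grey one, also at scene (309,160), holds the orange-handled pick. I'll confirm it in an enlarged crop.

```bash
cat > h.py <<'E'
import numpy as np, cv2
from station import readout, vision, env
from scipy.spatial.transform import Rotation as R
def ray(p,uv):
    K=p['camera_matrix'];d=p['dist_coeffs']
    n=cv2.undistortPoints(np.array(uv,float).reshape(-1,1,2),K,d).reshape(-1,2)
    Rm=cv2.Rodrigues(p['rvec'])[0]; c=-Rm.T@p['tvec']
    D=np.c_[n,np.ones(len(n))]@Rm
    return c,D
def onplane(p,uv,z):
    c,D=ray(p,uv); t=(z-c[2])/D[:,2]
    return c+D*t[:,None]
def tri(p1,u1,p2,u2):
    c1,d1=ray(p1,u1);c2,d2=ray(p2,u2);d1=d1[0]/np.linalg.norm(d1[0]);d2=d2[0]/np.linalg.norm(d2[0])
    t=np.linalg.lstsq(np.c_[d1,-d2],c2-c1,rcond=None)[0]
    a=c1+t[0]*d1;b=c2+t[1]*d2
    return (a+b)/2,np.linalg.norm(a-b)
def proj(p,X):
    return cv2.projectPoints(np.array(X,float).reshape(-1,1,3),p['rvec'],p['tvec'],p['camera_matrix'],p['dist_coeffs'])[0].reshape(-1,2)
def crop(f,x,y,w,h,s,name):
    cv2.imwrite(name,cv2.resize(f[y:y+h,x:x+w],None,fx=s,fy=s,interpolation=cv2.INTER_CUBIC))
def rel(X,yaw=0):
    s=readout.observe();q=R.from_quat(s['orientation'])
    return q.inv().apply(np.array(X)-s['tcp_pos'])*1000
E
python3 - <<'E'
import cv2,numpy as np
a=cv2.imread('pics/a_scene.png');b=cv2.imread('pics/a_side.png')
k=lambda f,x,y,w,h,s:cv2.resize(f[y:y+h,x:x+w],None,fx=s,fy=s,interpolation=cv2.INTER_CUBIC)
cv2.imwrite('pics/c1.png',np.hstack([k(a,270,125,80,80,5),k(b,245,255,80,80,5)]))
cv2.imwrite('pics/c2.png',np.hstack([k(a,155,215,80,80,5),k(b,228,122,80,80,5)]))
E
```

```text
(no output)
```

View pics/c1.png

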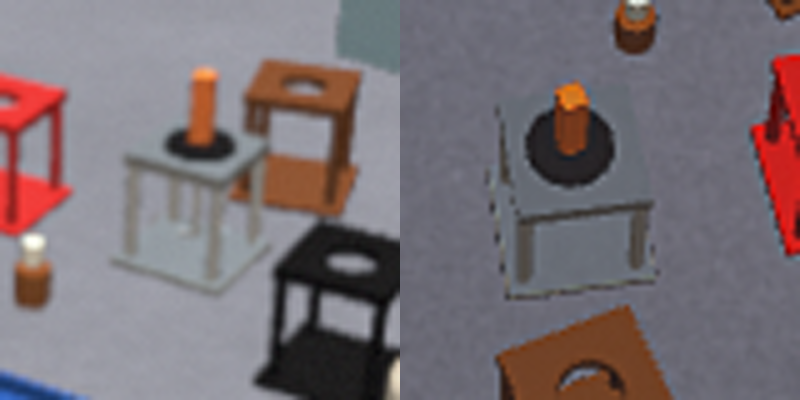

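View pics/c2.png

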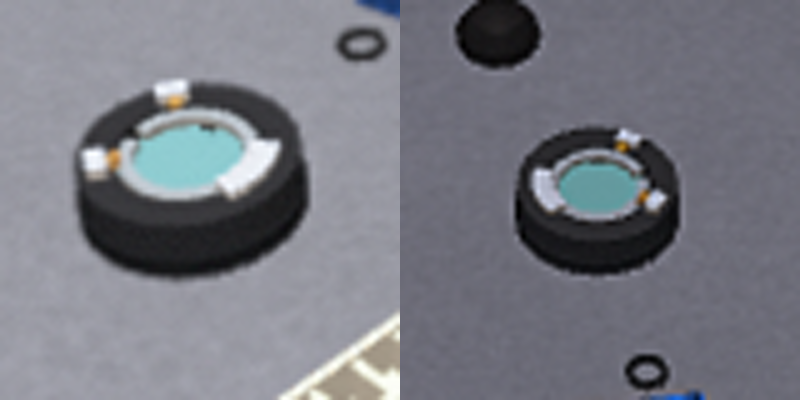

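The crop confirms it: the grey stand carries the pick, with the handle top at scene (311,139) and side (279.5,274). The cell is at scene (193,248) and side (267,160). Its white lip is on the -y side in the side view, and the brass latches are opposite.

Run:
```python
from h import *
ps=vision.camera_params('scene');pd=vision.camera_params('side')
a=cv2.imread('pics/a_scene.png');b=cv2.imread('pics/a_side.png')
print('handle top',tri(ps,[310.8,139.8],pd,[279.4,274.2]), onplane(ps,[[310.8,139.8]],.132),onplane(pd,[[279.4,274.2]],.132))
sc=lambda x,y:(155+x/5,215+y/5); sd=lambda x,y:(228+(x-400)/5,122+y/5)
for n,u,v in [('lip',sc(250,168),sd(543,190)),('latchA',sc(172,92),sd(628,138)),('latchB',sc(97,161),sd(655,200)),('brassA',sc(176,101),sd(622,147)),('brassB',sc(115,159),sd(643,197))]:
    print(n,tri(ps,u,pd,v))
for f,p,n in [(a,ps,'sc'),(b,pd,'sd')]:
    hsv=cv2.cvtColor(f,cv2.COLOR_BGR2HSV)
    m=cv2.inRange(hsv,(80,60,90),(100,160,220))
    if n=='sc': m[:220]=0;m[:,250:]=0
    else: m[:140]=0;m[180:]=0;m[:,:240]=0;m[:,300:]=0
    c=max(cv2.findContours(m,0,1)[0],key=cv2.contourArea)
    e=cv2.fitEllipse(c);print(n,'glass',e,onplane(p,[e[0]],.0255))
    m=cv2.inRange(hsv,(105,180,60),(130,255,255))
    m[:180]=0; m[:,:180]=0;m[240:]=0;m[:,320:]=0
    c=max(cv2.findContours(m,0,1)[0],key=cv2.contourArea)
    h=cv2.convexHull(c)
    q=cv2.approxPolyN(h,4).reshape(-1,2) if hasattr(cv2,'approxPolyN') else cv2.minAreaRect(c)
    w=onplane(p,q,.014);print('tray',q.tolist(),w.round(3).tolist(),w.mean(0))
```

```text
handle top (array([0.50751701, 0.24422193, 0.12941675]), np.float64(0.0004010349937663661)) [[0.5112834  0.23918733 0.132     ]] [[0.507414   0.24567406 0.132     ]]
lip (array([ 0.57895746, -0.25373291,  0.03080739]), np.float64(0.0015713631075648978))
latchA (array([ 0.52889007, -0.26572059,  0.06085572]), np.float64(0.01414512891771664))
latchB (array([ 0.4987605 , -0.28072834,  0.00186661]), np.float64(0.01515534943768724))
brassA (array([ 0.53159733, -0.26445854,  0.05524682]), np.float64(0.011031210715978658))
brassB (array([ 0.50794927, -0.27713452,  0.00696977]), np.float64(0.012566739326936796))
sc glass ((191.91912841796875, 245.9512176513672), (10.923528671264648, 20.32892608642578), 82.12084197998047) [[ 0.54210566 -0.26522349  0.0255    ]]
tray [[297, 209], [274, 232], [224, 213], [249, 193]] [[0.616, 0.045, 0.014], [0.639, -0.078, 0.014], [0.481, -0.107, 0.014], [0.456, 0.016, 0.014]] [ 0.54815848 -0.03090541  0.014     ]
sd glass ((267.0939636230469, 158.86875915527344), (8.702818870544434, 15.504780769348145), 90.62931823730469) [[ 0.54477626 -0.26421232  0.0255    ]]
tray [[296, 232], [243, 239], [238, 207], [288, 199]] [[0.455, 0.028, 0.014], [0.611, 0.057, 0.014], [0.632, -0.064, 0.014], [0.477, -0.1, 0.014]] [ 0.54361939 -0.01984539  0.014     ]
```

Run:
```python
from h import *
ps=vision.camera_params('scene');pd=vision.camera_params('side');pw=vision.camera_params('wrist')
s=readout.observe();q=R.from_quat(s['orientation'])
c,D=ray(pw,[[256,192]]);print('cam in tool',q.inv().apply(c-s['tcp_pos']),q.inv().apply(D[0]))
sc=lambda x,y:(155+x/5,215+y/5); sd=lambda x,y:(228+(x-400)/5,122+y/5)
for n,u,v in [('lip',sc(250,168),sd(543,190)),('latchA',sc(172,92),sd(655,200)),('latchB',sc(97,161),sd(628,138)),('brassA',sc(176,101),sd(643,197)),('brassB',sc(115,159),sd(622,147))]:
    print(n,tri(ps,u,pd,v))
print(rel([.508,.243,.28]))
print(q.as_matrix().round(3))
```

```text
cam in tool [ 0.07103792  0.00065816 -0.13227545] [-0.26753629 -0.00807722  0.96362366]
lip (array([ 0.57895746, -0.25373291,  0.03080739]), np.float64(0.0015713631075648978))
latchA (array([ 0.50529967, -0.24358262,  0.03216962]), np.float64(0.00038184420547044036))
latchB (array([ 0.52322744, -0.30179403,  0.03261182]), np.float64(0.00029466249416382353))
brassA (array([ 0.51295859, -0.24664884,  0.03207794]), np.float64(0.0003505904016779078))
brassB (array([ 0.52715173, -0.29424245,  0.03151474]), np.float64(0.00047072324197516125))
[-375.14465466 -204.48127414  -38.23463259]
[[-0.923  0.386 -0.001]
 [ 0.386  0.923 -0.001]
 [ 0.    -0.002 -1.   ]]
```

Emit:
{"op": "step_arm", "data": {"steps": [{"x": -45,"y": -25,"z": -20},{"x": -90,"y": -49,"z": -38},{"x": -135,"y": -74,"z": -38},{"x": -180,"y": -98,"z": -38},{"x": -225,"y": -123,"z": -38},{"x": -270,"y": -147,"z": -38},{"x": -315,"y": -172,"z": -38},{"x": -355,"y": -194,"z": -38},{"x": -375,"y": -204,"z": -38},{"x": -375,"y": -204,"z": -38}]}}

```text
schema error: expected keys fingers, x, y, z, yaw
```

Run:
```python
from h import *
print(readout.observe()['tcp_pos'],readout.observe()['q'])
f=vision.grab_frame('wrist');cv2.imwrite('pics/b_wrist.png',f)
```

```text
[0.24065274 0.5762477  0.241537  ] [ 9.96496943e-01  5.28295636e-01  1.43359218e+00 -3.42800342e-06
  1.18139216e+00 -1.78520914e-01]
```

View pics/b_wrist.png

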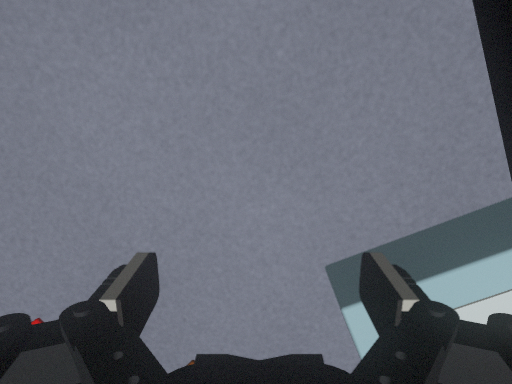

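The call was refused because every row needs all the keys, so the arm and the view are unchanged.

Emit:
{"op": "step_arm", "data": {"steps": [{"fingers": 0,"yaw": 0,"x": -45,"y": -25,"z": -20},{"fingers": 0,"yaw": 0,"x": -90,"y": -49,"z": -38},{"fingers": 0,"yaw": 0,"x": -135,"y": -74,"z": -38},{"fingers": 0,"yaw": 0,"x": -180,"y": -98,"z": -38},{"fingers": 0,"yaw": 0,"x": -225,"y": -123,"z": -38},{"fingers": 0,"yaw": 0,"x": -270,"y": -147,"z": -38},{"fingers": 0,"yaw": 0,"x": -315,"y": -172,"z": -38},{"fingers": 0,"yaw": 0,"x": -355,"y": -194,"z": -38},{"fingers": 0,"yaw": 0,"x": -375,"y": -204,"z": -38},{"fingers": 0,"yaw": 0,"x": -375,"y": -204,"z": -38}]}}

```text
time_s: 1.45
tcp_pos: [0.5087, 0.2429, 0.2796]
orientation: [0.198, 0.98, -0.0, -0.001]
wrist_force: [0.2, -0.0, -0.1]
opening: 0.0855
```

Run:
```python
from h import *
print(readout.observe()['tcp_pos'],readout.observe()['q'])
f=vision.grab_frame('wrist');cv2.imwrite('pics/b_wrist2.png',cv2.resize(f,None,fx=1.5,fy=1.5,interpolation=2))
cv2.imwrite('pics/b_raw.png',f)
```

```text
[0.50868516 0.24290091 0.27962874] [ 2.47495727e-01  4.02847633e-01  1.54344868e+00 -4.38367687e-04
  1.19667021e+00 -9.24939416e-01]
```

View pics/b_wrist2.png

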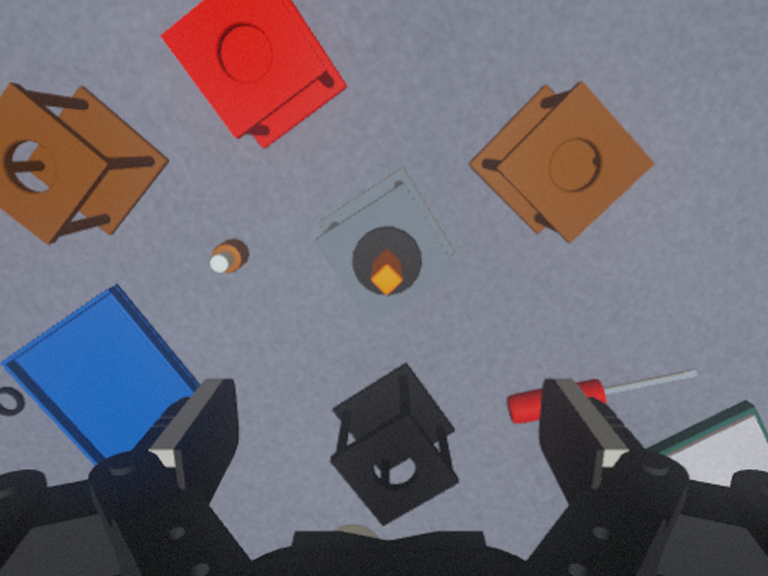

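The grey stand with the black collar is centred near (387,260) and the orange handle top is near (387,280), in the 1.5x picture. I'll measure the handle centre, its yaw and the stand's edges.

Run:
```python
from h import *
f=cv2.imread('pics/b_raw.png');p=vision.camera_params('wrist')
hsv=cv2.cvtColor(f,cv2.COLOR_BGR2HSV)
print(hsv[183:192,255:262].tolist()[0:9:4])
m=cv2.inRange(hsv,(8,180,190),(25,255,255));m[:,:230]=0;m[:,290:]=0
c=max(cv2.findContours(m,0,1)[0],key=cv2.contourArea)
print(cv2.contourArea(c),cv2.minAreaRect(c))
w=onplane(p,cv2.approxPolyN(cv2.convexHull(c),4).reshape(-1,2),.132);print(w.round(4),w.mean(0))
M=cv2.moments(c);print(onplane(p,[[M['m10']/M['m00'],M['m01']/M['m00']]],.132))
d=np.diff(w,axis=0);print(np.linalg.norm(d,axis=1),np.degrees(np.arctan2(d[:,1],d[:,0]))%90)
# collar
m=cv2.inRange(hsv,(0,0,0),(180,255,75));m[:140]=0;m[215:]=0;m[:,:220]=0;m[:,300:]=0
c=max(cv2.findContours(m,0,1)[0],key=cv2.contourArea);e=cv2.fitEllipse(cv2.convexHull(c));print(e,onplane(p,[e[0]],.085))
crop(f,190,90,130,130,5,'pics/b_crop.png')
```

```text
[[[21, 194, 208], [20, 192, 209], [20, 192, 209], [21, 189, 209], [21, 198, 207], [20, 193, 209], [21, 192, 210]], [[20, 199, 209], [20, 198, 209], [20, 195, 209], [20, 195, 209], [20, 196, 209], [20, 193, 210], [20, 195, 209]], [[20, 208, 208], [20, 202, 208], [20, 210, 209], [20, 204, 209], [20, 205, 209], [19, 205, 209], [19, 211, 207]]]
195.0 ((257.5000305175781, 186.00001525878906), (14.849241256713867, 14.849242210388184), 45.0)
[[0.5119 0.2511 0.132 ]
 [0.5168 0.2398 0.132 ]
 [0.5051 0.2346 0.132 ]
 [0.5007 0.2466 0.132 ]] [0.5086172 0.2430162 0.132    ]
[[0.50823614 0.24285253 0.132     ]]
[0.01225733 0.01284839 0.01275976] [23.43075289 23.87235579 20.22087502]
((257.69671630859375, 173.2006378173828), (43.85778045654297, 44.75966262817383), 98.2676010131836) [[0.5076798  0.24314013 0.085     ]]
```

View pics/b_crop.png

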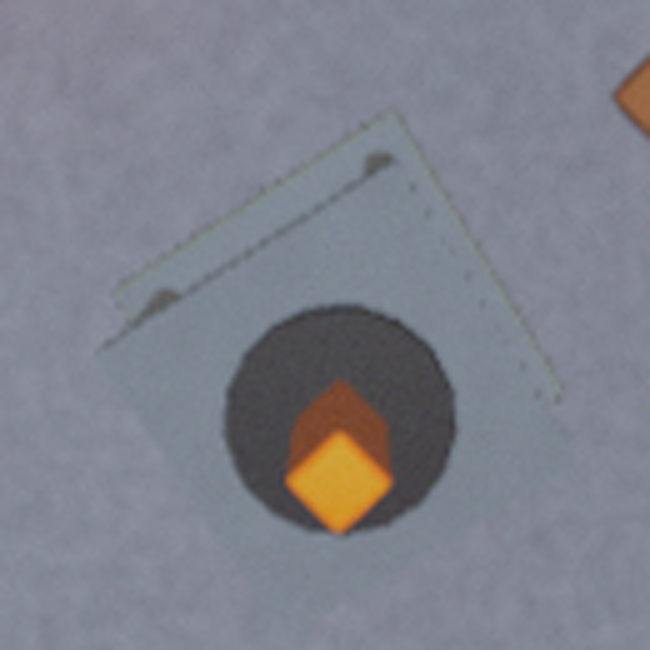

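Run:
```python
from h import *
o=[]
for n in ['scene','side']:
    f=cv2.imread(f'pics/a_{n}.png');p=vision.camera_params(n)
    P=[[.5083,.2429,z] for z in (.08,.026,.012)]
    for a in (22,112,202,292):
        P.append([.5083+.011*np.cos(np.radians(a)),.2429+.011*np.sin(np.radians(a)),.02])
    u=proj(p,P);print(n,u.round(1).tolist())
    x,y=(u[1]-20).astype(int);c=cv2.resize(f[y:y+40,x:x+40],None,fx=10,fy=10,interpolation=cv2.INTER_CUBIC)
    c=cv2.convertScaleAbs(c,alpha=1.3)
    for i,q in enumerate(u[3:]):cv2.circle(c,tuple(((q-[x,y]+.5)*10).astype(int)),3,[(0,0,255),(0,255,0),(255,0,0),(0,255,255)][i],-1)
    o.append(c)
cv2.imwrite('pics/toe.png',np.hstack(o))
```

```text
scene [[309.8, 154.2], [308.8, 169.1], [308.6, 172.9], [312.0, 171.3], [309.6, 169.3], [305.5, 170.2], [307.8, 172.2]]
side [[278.5, 283.9], [278.1, 294.3], [277.9, 296.9], [274.2, 296.7], [279.6, 298.9], [281.8, 294.1], [276.5, 292.0]]
```

View pics/toe.png

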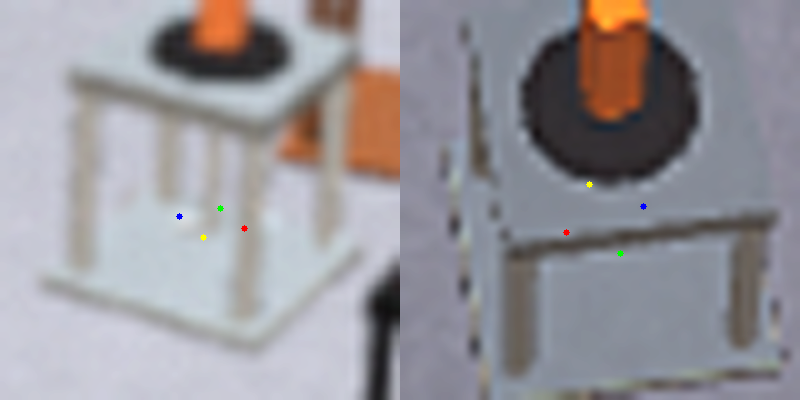

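The scene crop shows a pale foot left of the shaft, at about (185,222) in the crop. That points the toe to world 202°, so the pick's yaw is about 22°. I'll turn the jaws to that axis and go down in stages.

Emit:
{"op": "step_arm", "data": {"steps": [{"fingers": 0,"yaw": 0.16,"x": 0,"y": 0,"z": 10},{"fingers": 0,"yaw": 0.32,"x": 0,"y": 0,"z": 30},{"fingers": 0,"yaw": 0.48,"x": 0,"y": 0,"z": 50},{"fingers": 0,"yaw": 0.64,"x": 0,"y": 0,"z": 75},{"fingers": 0,"yaw": 0.785,"x": 0,"y": 0,"z": 95},{"fingers": 0,"yaw": 0.785,"x": 0,"y": 0,"z": 100},{"fingers": 0,"yaw": 0.785,"x": 0,"y": 0,"z": 100}]}}

```text
time_s: 2.38
tcp_pos: [0.5069, 0.2448, 0.1797]
orientation: [0.556, 0.831, -0.001, -0.001]
wrist_force: [0.2, -0.3, -0.6]
opening: 0.0857
```

Run:
```python
from h import *
s=readout.observe();f=vision.grab_frame('wrist');cv2.imwrite('pics/d.png',f);p=vision.camera_params('wrist')
hsv=cv2.cvtColor(f,cv2.COLOR_BGR2HSV)
m=cv2.inRange(hsv,(8,180,190),(25,255,255))
c=max(cv2.findContours(m,0,1)[0],key=cv2.contourArea)
r=cv2.minAreaRect(c);print(r)
w=onplane(p,cv2.boxPoints(r),.132);d=np.diff(w,axis=0)
print(w.mean(0),np.linalg.norm(d,axis=1),np.degrees(np.arctan2(d[:,1],d[:,0]))%90, s['tcp_pos'],np.degrees(R.from_quat(s['orientation']).as_euler('zyx')))
print(rel([*w.mean(0)[:2],.103]))
```

```text
((261.0, 234.0), (20.0, 22.0), 90.0)
[0.51023767 0.24193857 0.132     ] [0.01244362 0.01227871 0.01266386] [22.49599661 23.09389756 22.49955278] [0.50685638 0.2447608  0.17974795] [-1.12500923e+02 -1.36446503e-01  1.79977927e+02]
[-3.6042288   1.67461706 77.25536784]
```

View pics/d.png

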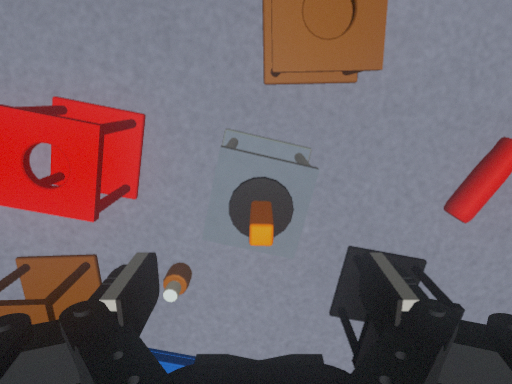

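The handle is now square to the jaws at (261,234), midway between them. I'll descend and close.

Emit:
{"op": "step_arm", "data": {"steps": [{"fingers": 0,"yaw": 0,"x": -2.8,"y": 1.5,"z": 30},{"fingers": 0,"yaw": 0,"x": -2.8,"y": 1.5,"z": 60},{"fingers": 0,"yaw": 0,"x": -2.8,"y": 1.5,"z": 77},{"fingers": 0,"yaw": 0,"x": -2.8,"y": 1.5,"z": 77},{"fingers": 0.5,"yaw": 0,"x": -2.8,"y": 1.5,"z": 77},{"fingers": 1,"yaw": 0,"x": -2.8,"y": 1.5,"z": 77},{"fingers": 1,"yaw": 0,"x": -2.8,"y": 1.5,"z": 77},{"fingers": 1,"yaw": 0,"x": -2.8,"y": 1.5,"z": 77},{"fingers": 1,"yaw": 0,"x": -2.8,"y": 1.5,"z": 77}], "force": 70}}

```text
time_s: 3.55
tcp_pos: [0.5101, 0.2427, 0.1038]
orientation: [0.556, 0.831, -0.0, -0.0]
wrist_force: [-0.1, -0.1, 3.5]
opening: 0.0132
```

Run:
```python
from h import *
f=vision.grab_frame('wrist');cv2.imwrite('pics/e.png',f)
```

```text
(no output)
```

View pics/e.png

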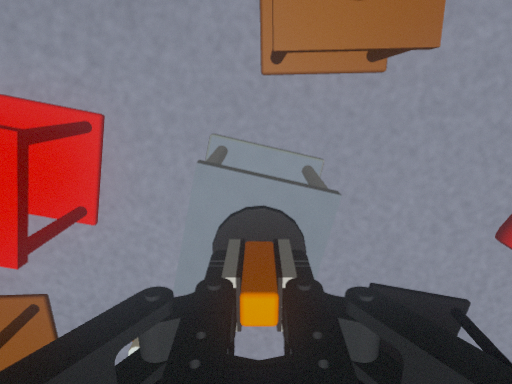

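Emit:
{"op": "step_arm", "data": {"steps": [{"fingers": 1,"yaw": 0,"x": 0,"y": 0,"z": -20},{"fingers": 1,"yaw": 0,"x": 0,"y": 0,"z": -50},{"fingers": 1,"yaw": 0,"x": 0,"y": 0,"z": -80},{"fingers": 1,"yaw": 0,"x": 0,"y": 0,"z": -100},{"fingers": 1,"yaw": 0,"x": 0,"y": 0,"z": -100}]}}

```text
time_s: 4.22
tcp_pos: [0.5109, 0.2429, 0.205]
orientation: [0.556, 0.831, 0.001, 0.001]
wrist_force: [-1.0, 1.0, -0.5]
opening: 0.0136
```

Run:
```python
from h import *
p=vision.camera_params('side');print('bottle',onplane(p,[[185,255]],0.0),onplane(vision.camera_params('scene'),[[357,232]],0))
s=readout.observe();print(s['wrist_force'],s['tcp_pos'],s['q'])
print(rel([.562,-.310,.2037]))
f=vision.grab_frame('scene');u=proj(vision.camera_params('scene'),[s['tcp_pos']-[0,0,.08]])[0].astype(int);print(u)
crop(f,u[0]-30,u[1]-35,60,70,8,'pics/f.png')
```

```text
bottle [[0.77765172 0.10706404 0.        ]] [[0.78840796 0.08322164 0.        ]]
[-0.99769773  0.96774861 -0.54371863] [0.51094312 0.24291964 0.20499297] [ 2.46240097e-01  4.93840908e-01  1.62420279e+00  1.85099120e-04
  1.02039664e+00 -1.45846003e-01]
[-530.4859557  -164.04992372    0.93762942]
[311 141]
```

View pics/f.png

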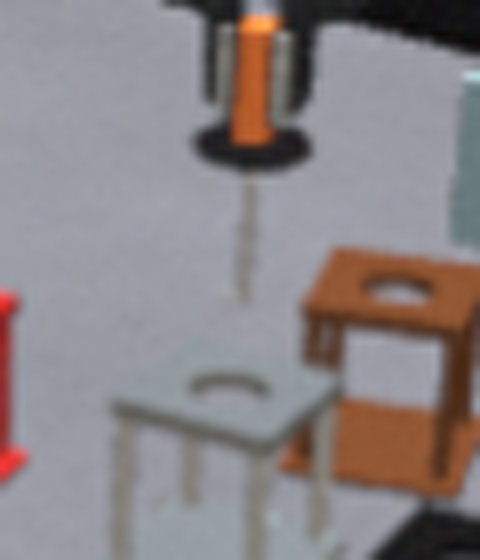

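The pick is out of the stand, and the shaft and toe at about (240,298) point left as expected. Now I'll travel to beside the cell.

Emit:
{"op": "step_arm", "data": {"steps": [{"fingers": 1,"yaw": 0,"x": -30,"y": -9,"z": 0},{"fingers": 1,"yaw": 0,"x": -80,"y": -25,"z": 0},{"fingers": 1,"yaw": 0,"x": -135,"y": -42,"z": 0},{"fingers": 1,"yaw": 0,"x": -190,"y": -59,"z": 0},{"fingers": 1,"yaw": 0,"x": -245,"y": -76,"z": 0},{"fingers": 1,"yaw": 0,"x": -300,"y": -93,"z": 0},{"fingers": 1,"yaw": 0,"x": -355,"y": -110,"z": 0},{"fingers": 1,"yaw": 0,"x": -410,"y": -127,"z": 0},{"fingers": 1,"yaw": 0,"x": -465,"y": -144,"z": 0},{"fingers": 1,"yaw": 0,"x": -510,"y": -158,"z": 0},{"fingers": 1,"yaw": 0,"x": -530,"y": -164,"z": 0},{"fingers": 1,"yaw": 0,"x": -530,"y": -164,"z": 0}]}}

```text
time_s: 5.78
tcp_pos: [0.5603, -0.3101, 0.2021]
orientation: [0.557, 0.831, 0.001, -0.001]
wrist_force: [-0.4, -0.2, -1.0]
opening: 0.0133
```

Run:
```python
from h import *
s=readout.observe();print(s['tcp_pos'],s['wrist_force'],s['q'])
f=vision.grab_frame('wrist');cv2.imwrite('pics/g_raw.png',f);cv2.imwrite('pics/g.png',cv2.resize(f,None,fx=1.5,fy=1.5,interpolation=2))
np.save('pics/g_pose.npy',s['tcp_pos'])
```

```text
[ 0.56032378 -0.31012558  0.20212343] [-0.38071701 -0.19713074 -0.98119518] [-6.80092909e-01  5.93664766e-01  1.42928339e+00  9.36979992e-04
  1.12119582e+00 -1.07052369e+00]
```

View pics/g.png

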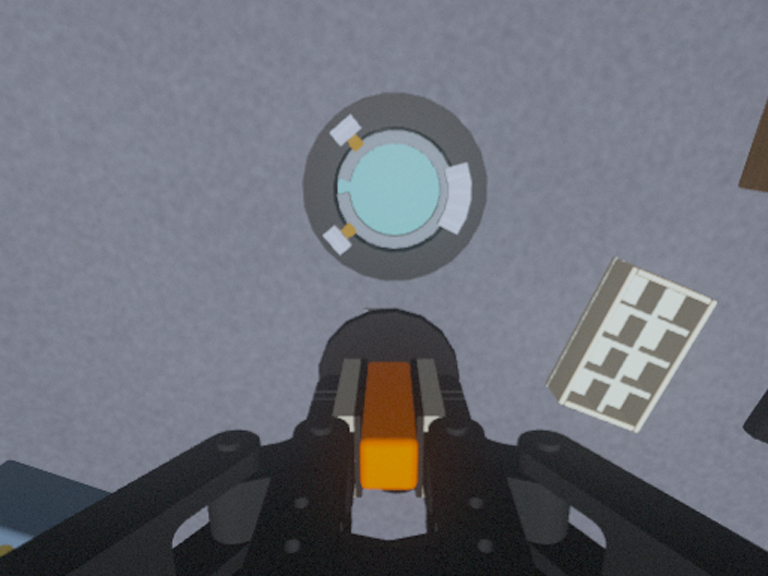

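A clear view: the ring's gap is at about (345,187), the latches at (352,140) and (343,235), and the lip at (458,198), in the 1.5x picture. A sliver of toe shows at about (375,308).

Run:
```python
from h import *
f=cv2.imread('pics/g_raw.png');p=vision.camera_params('wrist')
hsv=cv2.cvtColor(f,cv2.COLOR_BGR2HSV)
m=cv2.inRange(hsv,(0,0,0),(180,255,88));m[:55]=0;m[192:]=0;m[:,:190]=0;m[:,335:]=0
c=max(cv2.findContours(m,0,1)[0],key=cv2.contourArea);h=cv2.convexHull(c)
e=cv2.fitEllipse(h);w=onplane(p,h.reshape(-1,2),.031);(cx,cy),r=cv2.minEnclosingCircle((w[:,:2]*1000).astype(np.float32))
print('deck',e,onplane(p,[e[0]],.031),cx,cy,r)
m=cv2.inRange(hsv,(80,40,90),(105,160,255));m[:70]=0;m[170:]=0;m[:,:210]=0;m[:,320:]=0
c=max(cv2.findContours(m,0,1)[0],key=cv2.contourArea)
w=onplane(p,c.reshape(-1,2),.030)
h=cv2.convexHull(c);cc=onplane(p,[cv2.fitEllipse(h)[0]],.030);print('glass opening',cc,cv2.fitEllipse(h))
m=cv2.inRange(hsv,(10,80,80),(30,255,255));m[:60]=0;m[180:]=0;m[:,:210]=0;m[:,320:]=0
for k in cv2.findContours(m,0,1)[0]:
    if cv2.contourArea(k)>10:
        M=cv2.moments(k);print('brass',onplane(p,[[M['m10']/M['m00'],M['m01']/M['m00']]],.037))
m=cv2.inRange(hsv,(0,0,190),(180,50,255));m[:60]=0;m[180:]=0;m[:,:210]=0;m[:,320:]=0
for k in cv2.findContours(m,0,1)[0]:
    if cv2.contourArea(k)>10:
        M=cv2.moments(k);print('white',cv2.contourArea(k),(M['m10']/M['m00'],M['m01']/M['m00']),onplane(p,[[M['m10']/M['m00'],M['m01']/M['m00']]],.036))
print(hsv[125,232],hsv[125,300])
crop(f,195,55,140,155,5,'pics/g2.png')
```

```text
deck ((264.8737487792969, 148.83877563476562), (37.68374252319336, 59.77488708496094), 83.54153442382812) [[ 0.55491177 -0.28068458  0.031     ]] 556.9319458007812 -285.3531799316406 26.10093879699707
glass opening [[ 0.54283708 -0.26372637  0.03      ]] ((259.64398193359375, 125.61241912841797), (60.512786865234375, 69.06305694580078), 89.27713012695312)
brass [[ 0.52934801 -0.29463168  0.037     ]]
brass [[ 0.51508386 -0.24726359  0.037     ]]
white 134.5 (224.29244114002478, 159.75712515489465) [[ 0.52506758 -0.30272575  0.036     ]]
white 578.0 (304.2286620530565, 131.50749711649365) [[ 0.58025215 -0.25320158  0.036     ]]
white 171.5 (229.87949465500483, 86.35471331389698) [[ 0.50734918 -0.24306936  0.036     ]]
[ 95  70 198] [109  30 203]
```

View pics/g2.png

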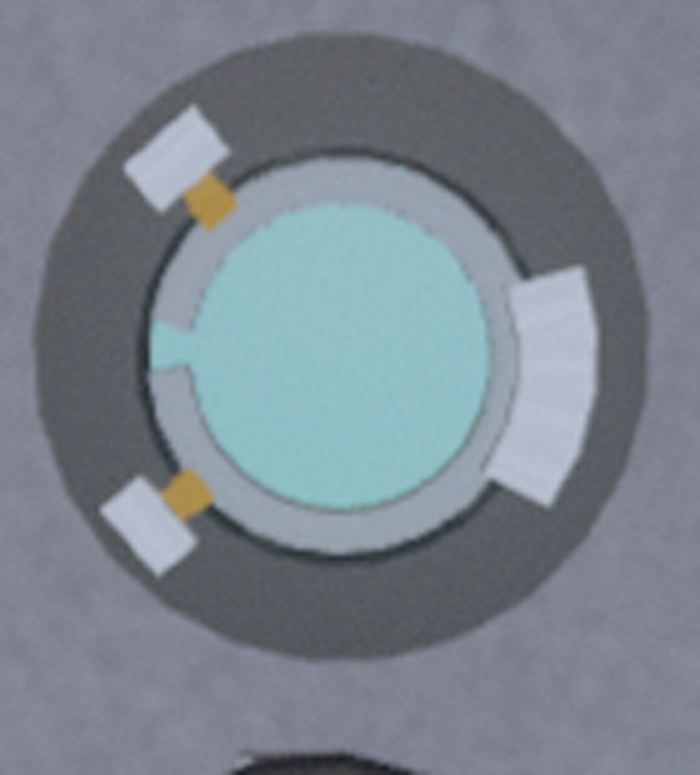

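Run:
```python
from h import *
p=vision.camera_params('wrist')
k=lambda x,y:[195+x/5-.4,55+y/5-.4]
def circ(pts,z):
    w=onplane(p,[k(*q) for q in pts],z)[:,:2]
    A=np.c_[2*w,np.ones(len(w))];s=np.linalg.lstsq(A,(w**2).sum(1),rcond=None)[0]
    return s[:2],np.sqrt(s[2]+s[0]**2+s[1]**2)
print('deck',circ([(36,345),(648,340),(340,33),(345,660),(120,130),(560,125),(130,565),(560,560)],.031))
print('ring out',circ([(150,350),(340,155),(345,553),(247,522),(245,185),(440,190),(455,515)],.030))
print('ring in',circ([(193,330),(490,350),(340,202),(345,512),(240,245),(240,460),(445,250),(445,462)],.030))
g=onplane(p,[k(172,345)],.028)[0];c=circ([(36,345),(648,340),(340,33),(345,660),(120,130),(560,125),(130,565),(560,560)],.031)[0]
print('gap',g,np.degrees(np.arctan2(*(c-g[:2])[::-1])))
for n,q,z in[('lip',(555,388),.036),('ll',(209,203),.036),('lr',(188,495),.036)]:
    v=onplane(p,[k(*q)],z)[0][:2]-c;print(n,np.hypot(*v),np.degrees(np.arctan2(v[1],v[0]))%360)
```

```text
deck (array([ 0.54589318, -0.2633314 ]), np.float64(0.05356299424765358))
ring out (array([ 0.54604291, -0.26349036]), np.float64(0.03390520813329935))
ring in (array([ 0.54570692, -0.26334897]), np.float64(0.02617841509537309))
gap [ 0.51720747 -0.27259637  0.028     ] 17.899516675529547
lip 0.03708924502310715 15.713475251113852
ll 0.034704568474055376 153.00872784604823
lr 0.035578986406100396 242.67210060796117
```

```bash
cat >> h.py <<'E'
CC=np.array([.5457,-.2635]);CY=np.radians(17.3)
def cellw(x,y,z):
    c,s=np.cos(CY),np.sin(CY)
    return np.array([CC[0]+(c*x-s*y)/1000,CC[1]+(s*x+c*y)/1000,z/1000])
def where():
    s=readout.observe();d=(s['tcp_pos'][:2]-CC)*1000;c,n=np.cos(CY),np.sin(CY)
    m=R.from_quat(s['orientation']).as_matrix();ty=m[:2,1]
    print('t',round(s['time_s'],2),'cell xy',(c*d[0]+n*d[1]).round(2),(-n*d[0]+c*d[1]).round(2),'z',(s['tcp_pos'][2]*1000).round(2),'F',s['wrist_force'].round(2),'jaw deg',np.degrees(np.arctan2(ty[1],ty[0])).round(2),'open',round(s['opening'],4))
E
python3 - <<'E'
from h import *
where();print(rel(cellw(-10,-6,120)))
E
```

```text
t 5.83 cell xy 0.46 -47.29 z 202.35 F [-0.43 -0.26 -0.49] jaw deg 22.43 open 0.0134
[41.76418321 -6.67623099 82.50549374]
```

Emit:
{"op": "step_arm", "data": {"steps": [{"fingers": 1,"yaw": 0,"x": 20,"y": -3,"z": 0},{"fingers": 1,"yaw": 0,"x": 42,"y": -6.5,"z": 15},{"fingers": 1,"yaw": 0,"x": 42,"y": -6.5,"z": 45},{"fingers": 1,"yaw": 0,"x": 42,"y": -6.5,"z": 70},{"fingers": 1,"yaw": 0,"x": 42,"y": -6.5,"z": 82},{"fingers": 1,"yaw": 0,"x": 42,"y": -6.5,"z": 82},{"fingers": 1,"yaw": 0,"x": 42,"y": -6.5,"z": 82}], "force": 100}}

```text
time_s: 6.7
tcp_pos: [0.5387, -0.2718, 0.1214]
orientation: [0.556, 0.831, 0.001, -0.001]
wrist_force: [-0.4, 0.3, -0.7]
opening: 0.0128
```

Run:
```python
from h import *
where()
o=[]
for n in ['scene','side']:
    f=vision.grab_frame(n);u=proj(vision.camera_params(n),[cellw(0,0,50)])[0].astype(int)
    o.append(cv2.resize(f[u[1]-35:u[1]+35,u[0]-35:u[0]+35],(400,400),interpolation=2))
cv2.imwrite('pics/i.png',np.hstack(o))
cv2.imwrite('pics/iw.png',vision.grab_frame('wrist'))
```

```text
t 6.7 cell xy -9.18 -5.88 z 121.44 F [-0.44  0.28 -0.72] jaw deg 22.47 open 0.0128
```

View pics/i.png

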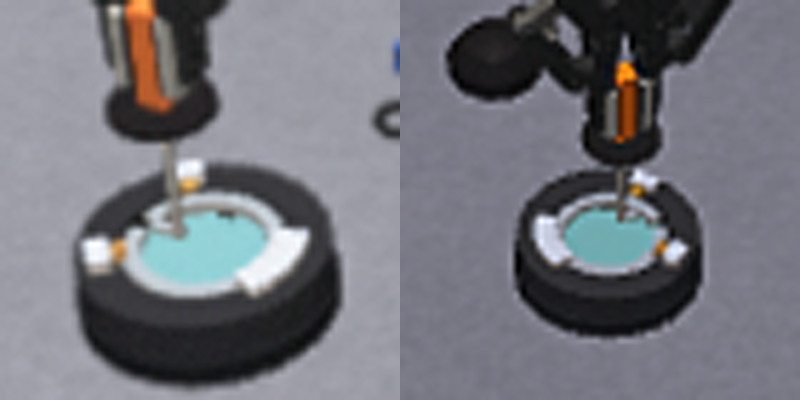

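View pics/iw.png

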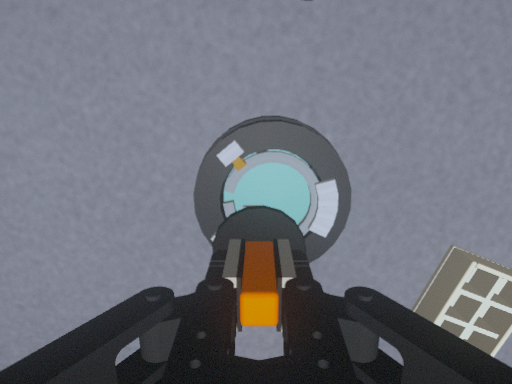

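The foot is hanging above the glass inside the bore, at about (178,235) in the left view, near the gap. I'll touch down gently from here.

Emit:
{"op": "step_arm", "data": {"steps": [{"fingers": 1,"yaw": 0,"x": 0,"y": 0.5,"z": 4},{"fingers": 1,"yaw": 0,"x": 0,"y": 0.5,"z": 7.5},{"fingers": 1,"yaw": 0,"x": 0,"y": 0.5,"z": 7.5},{"fingers": 1,"yaw": 0,"x": 0,"y": 0.5,"z": 7.5}]}}

```text
time_s: 7.35
tcp_pos: [0.539, -0.2721, 0.1139]
orientation: [0.556, 0.831, 0.001, -0.001]
wrist_force: [0.4, -1.2, -0.2]
opening: 0.013
```

Run:
```python
from h import *
where()
```

```text
t 7.35 cell xy -8.98 -6.22 z 113.91 F [ 0.44 -1.16 -0.21] jaw deg 22.43 open 0.013
```

Emit:
{"op": "step_arm", "data": {"steps": [{"fingers": 1,"yaw": 0,"x": 0,"y": 0,"z": 1},{"fingers": 1,"yaw": 0,"x": 0,"y": 0,"z": 1}]}}

```text
time_s: 7.6
tcp_pos: [0.5389, -0.272, 0.1128]
orientation: [0.556, 0.831, 0.001, -0.001]
wrist_force: [0.2, -0.1, -1.0]
opening: 0.0128
```

Run:
```python
from h import *
where()
```

```text
t 7.6 cell xy -9.02 -6.14 z 112.82 F [ 0.24 -0.11 -0.96] jaw deg 22.43 open 0.0128
```

Run:
```python
from h import *
p=vision.camera_params('scene')
t=np.array([.51094,.24292,.20499])
for L in (54,61,68): 
    u=proj(p,[t-[0,0,.0238],t-[0,0,.0238+L/1000], t-[0,0,.0238+L/1000]+[-.011*.92,-.011*.38,0]]);print(L,((u-[281,106])*8).round(0).tolist())
```

```text
54 [[251.0, 149.0], [243.0, 279.0], [216.0, 275.0]]
61 [[251.0, 149.0], [242.0, 295.0], [215.0, 291.0]]
68 [[251.0, 149.0], [241.0, 311.0], [214.0, 307.0]]
```

Emit:
{"op": "step_arm", "data": {"steps": [{"fingers": 1,"yaw": 0,"x": 0,"y": 0,"z": 0.8},{"fingers": 1,"yaw": 0,"x": 0,"y": 0,"z": 0.8}]}}

```text
time_s: 7.85
tcp_pos: [0.5389, -0.272, 0.112]
orientation: [0.556, 0.831, 0.001, -0.001]
wrist_force: [0.3, -0.1, -0.5]
opening: 0.0127
```

Run:
```python
from h import *
s=readout.observe();t=s['tcp_pos'];p=vision.camera_params('wrist')
m=R.from_quat(s['orientation']).as_matrix()
for n,d in [('+y',m[:,1]),('-y',-m[:,1]),('+x',m[:,0]),('-x',-m[:,0])]:
    u=proj(p,[t+m[:,2]*(.0238+.060)+d*.011, t+m[:,2]*(.0238+.063)]);print(n,((u-[195,55])*5).round().tolist())
where()
```

```text
+y [[398.0, 768.0], [316.0, 761.0]]
-y [[234.0, 768.0], [316.0, 761.0]]
+x [[316.0, 689.0], [316.0, 761.0]]
-x [[316.0, 845.0], [316.0, 761.0]]
t 7.85 cell xy -9.05 -6.12 z 111.98 F [ 0.33 -0.12 -0.54] jaw deg 22.43 open 0.0127
```

Emit:
{"op": "step_arm", "data": {"steps": [{"fingers": 1,"yaw": 0,"x": 0,"y": 0,"z": 0.8},{"fingers": 1,"yaw": 0,"x": 0,"y": 0,"z": 0.8}]}}

```text
time_s: 8.1
tcp_pos: [0.5388, -0.272, 0.1111]
orientation: [0.556, 0.831, 0.001, -0.001]
wrist_force: [-0.3, 0.7, -0.7]
opening: 0.0125
```

Emit:
{"op": "step_arm", "data": {"steps": [{"fingers": 1,"yaw": 0,"x": 0,"y": 0,"z": 0.8},{"fingers": 1,"yaw": 0,"x": 0,"y": 0,"z": 0.8}]}}

```text
time_s: 8.35
tcp_pos: [0.5388, -0.272, 0.1102]
orientation: [0.556, 0.831, 0.001, -0.001]
wrist_force: [-0.2, 0.1, -0.4]
opening: 0.0122
```

The stub seen at crop x≈245 matches the prediction for a toe along tool -y (234), so its direction is confirmed. I'll continue the touch.

Emit:
{"op": "step_arm", "data": {"steps": [{"fingers": 1,"yaw": 0,"x": 0,"y": 0,"z": 0.8},{"fingers": 1,"yaw": 0,"x": 0,"y": 0,"z": 0.8}]}}

```text
time_s: 8.6
tcp_pos: [0.5387, -0.2719, 0.1093]
orientation: [0.556, 0.831, 0.001, -0.001]
wrist_force: [-0.1, 0.6, -0.1]
opening: 0.0128
```

Emit:
{"op": "step_arm", "data": {"steps": [{"fingers": 1,"yaw": 0,"x": 0,"y": 0,"z": 0.7},{"fingers": 1,"yaw": 0,"x": 0,"y": 0,"z": 0.7}]}}

```text
time_s: 8.85
tcp_pos: [0.5387, -0.2718, 0.1085]
orientation: [0.556, 0.831, 0.001, -0.001]
wrist_force: [0.1, -0.6, -0.8]
opening: 0.0128
```

Emit:
{"op": "step_arm", "data": {"steps": [{"fingers": 1,"yaw": 0,"x": 0,"y": 0,"z": 0.6},{"fingers": 1,"yaw": 0,"x": 0,"y": 0,"z": 0.6}]}}

```text
time_s: 9.1
tcp_pos: [0.5386, -0.2718, 0.1079]
orientation: [0.556, 0.831, 0.001, -0.001]
wrist_force: [-1.2, -0.7, -0.4]
opening: 0.0126
```

Emit:
{"op": "step_arm", "data": {"steps": [{"fingers": 1,"yaw": 0,"x": 0,"y": 0,"z": 0.6},{"fingers": 1,"yaw": 0,"x": 0,"y": 0,"z": 0.6}]}}

```text
time_s: 9.35
tcp_pos: [0.5388, -0.2719, 0.1075]
orientation: [0.556, 0.831, 0.001, -0.001]
wrist_force: [-0.4, 0.3, 1.5]
opening: 0.0127
```

Emit:
{"op": "step_arm", "data": {"steps": [{"fingers": 1,"yaw": 0,"x": 0,"y": 0,"z": 0.0}]}}

```text
time_s: 9.48
tcp_pos: [0.5387, -0.2719, 0.1077]
orientation: [0.556, 0.831, 0.001, -0.001]
wrist_force: [-0.4, 0.6, 1.5]
opening: 0.0128
```

Contact at TCP z 107.6 mm (Fz +1.5 against about -0.6 in free air), which makes the shaft about 63.4 mm long and agrees with the image estimate. I'll rise 0.8 mm and work out the slide.

Emit:
{"op": "step_arm", "data": {"steps": [{"fingers": 1,"yaw": 0,"x": 0,"y": 0,"z": -0.9},{"fingers": 1,"yaw": 0,"x": 0,"y": 0,"z": -0.9}]}}

```text
time_s: 9.72
tcp_pos: [0.5387, -0.2719, 0.1085]
orientation: [0.556, 0.831, 0.001, -0.001]
wrist_force: [-0.7, -0.4, -1.0]
opening: 0.0124
```

Run:
```python
from h import *
where();print(rel(cellw(-19.3,-8,108.4)))
```

```text
t 9.72 cell xy -9.14 -5.97 z 108.5 F [-0.75 -0.44 -1.05] jaw deg 22.43 open 0.0124
[ -1.11875052 -10.30066297   0.10094282]
```

Emit:
{"op": "step_arm", "data": {"steps": [{"fingers": 1,"yaw": 0,"x": -0.5,"y": -3,"z": 0.0},{"fingers": 1,"yaw": 0,"x": -1.1,"y": -6,"z": 0.0},{"fingers": 1,"yaw": 0,"x": -1.1,"y": -6,"z": 0.0}]}}

```text
time_s: 10.1
tcp_pos: [0.5333, -0.2754, 0.1084]
orientation: [0.556, 0.831, 0.001, -0.001]
wrist_force: [-1.3, -0.1, -1.1]
opening: 0.0127
```

Run:
```python
from h import *
where();print(rel(cellw(-19.3,-8,108.4)))
```

```text
t 10.1 cell xy -15.4 -7.68 z 108.45 F [-1.28 -0.07 -1.06] jaw deg 22.4 open 0.0127
[ 0.02720475 -3.91293466  0.0491497 ]
```

Emit:
{"op": "step_arm", "data": {"steps": [{"fingers": 1,"yaw": 0,"x": 0,"y": -2,"z": 0.0},{"fingers": 1,"yaw": 0,"x": 0,"y": -4,"z": 0.0},{"fingers": 1,"yaw": 0,"x": 0,"y": -4,"z": 0.0}]}}

```text
time_s: 10.48
tcp_pos: [0.5294, -0.2769, 0.1084]
orientation: [0.556, 0.831, 0.001, -0.001]
wrist_force: [0.0, 0.5, -0.3]
opening: 0.0127
```

Run:
```python
from h import *
where()
o=[]
for n in ['scene','side']:
    f=vision.grab_frame(n);u=proj(vision.camera_params(n),[cellw(0,0,40)])[0].astype(int)
    o.append(cv2.resize(f[u[1]-25:u[1]+25,u[0]-25:u[0]+25],(400,400),interpolation=2))
cv2.imwrite('pics/j.png',np.hstack(o))
```

```text
t 10.47 cell xy -19.57 -7.96 z 108.42 F [ 0.05  0.51 -0.31] jaw deg 22.39 open 0.0127
```

View pics/j.png

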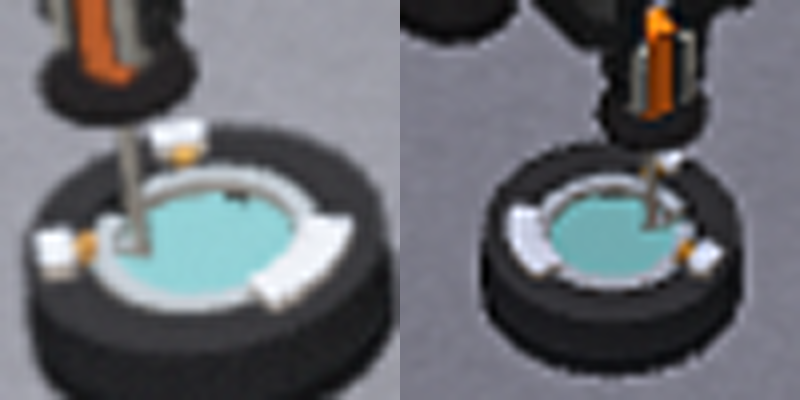

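The foot is tucked under the ring end on the latch_r side of the gap, about (125,248) in the left view, with no side load. I'll lift gently in small steps.

Emit:
{"op": "step_arm", "data": {"steps": [{"fingers": 1,"yaw": 0,"x": 0,"y": 0,"z": -1},{"fingers": 1,"yaw": 0,"x": 0,"y": 0,"z": -2},{"fingers": 1,"yaw": 0,"x": 0,"y": 0,"z": -3},{"fingers": 1,"yaw": 0,"x": 0,"y": 0,"z": -3}]}}

```text
time_s: 11.08
tcp_pos: [0.5297, -0.2769, 0.1114]
orientation: [0.556, 0.831, 0.001, -0.001]
wrist_force: [0.8, 0.2, -2.7]
opening: 0.0126
```

Emit:
{"op": "step_arm", "data": {"steps": [{"fingers": 1,"yaw": 0,"x": 0,"y": 0,"z": -1},{"fingers": 1,"yaw": 0,"x": 0,"y": 0,"z": -2},{"fingers": 1,"yaw": 0,"x": 0,"y": 0,"z": -2}]}}

```text
time_s: 11.45
tcp_pos: [0.5297, -0.2767, 0.113]
orientation: [0.556, 0.831, 0.001, -0.001]
wrist_force: [1.9, -0.7, -6.6]
opening: 0.0126
```

Emit:
{"op": "step_arm", "data": {"steps": [{"fingers": 1,"yaw": 0,"x": 0,"y": 0,"z": -1},{"fingers": 1,"yaw": 0,"x": 0,"y": 0,"z": -1}]}}

```text
time_s: 11.7
tcp_pos: [0.5296, -0.2766, 0.1136]
orientation: [0.556, 0.831, 0.001, -0.002]
wrist_force: [1.0, -0.6, -8.2]
opening: 0.0124
```

Emit:
{"op": "step_arm", "data": {"steps": [{"fingers": 1,"yaw": 0,"x": 0,"y": 0,"z": -1.2},{"fingers": 1,"yaw": 0,"x": 0,"y": 0,"z": -1.2}]}}

```text
time_s: 11.95
tcp_pos: [0.5293, -0.2764, 0.1149]
orientation: [0.556, 0.831, 0.001, -0.002]
wrist_force: [-0.1, 0.4, -6.5]
opening: 0.0123
```

Emit:
{"op": "step_arm", "data": {"steps": [{"fingers": 1,"yaw": 0,"x": 0,"y": 0,"z": -1.2},{"fingers": 1,"yaw": 0,"x": 0,"y": 0,"z": -1.2}]}}

```text
time_s: 12.2
tcp_pos: [0.5295, -0.2765, 0.1167]
orientation: [0.556, 0.831, 0.001, -0.002]
wrist_force: [0.3, 1.3, -3.1]
opening: 0.0124
```

Emit:
{"op": "step_arm", "data": {"steps": [{"fingers": 1,"yaw": 0,"x": 0,"y": 0,"z": -1.2},{"fingers": 1,"yaw": 0,"x": 0,"y": 0,"z": -1.2}]}}

```text
time_s: 12.45
tcp_pos: [0.5299, -0.2767, 0.1186]
orientation: [0.556, 0.831, 0.001, -0.001]
wrist_force: [0.5, 0.6, -2.4]
opening: 0.0123
```

Emit:
{"op": "step_arm", "data": {"steps": [{"fingers": 1,"yaw": 0,"x": 0,"y": 0,"z": -1.2},{"fingers": 1,"yaw": 0,"x": 0,"y": 0,"z": -1.2}]}}

```text
time_s: 12.7
tcp_pos: [0.5296, -0.2769, 0.1201]
orientation: [0.556, 0.831, 0.001, -0.001]
wrist_force: [-0.3, -0.6, -2.3]
opening: 0.0128
```

Run:
```python
from h import *
where()
o=[]
for n in ['scene','side']:
    f=vision.grab_frame(n);u=proj(vision.camera_params(n),[cellw(0,0,40)])[0].astype(int)
    o.append(cv2.resize(f[u[1]-25:u[1]+25,u[0]-25:u[0]+25],(400,400),interpolation=2))
cv2.imwrite('pics/k.png',np.hstack(o))
```

```text
t 12.7 cell xy -19.38 -8.01 z 120.12 F [-0.31 -0.62 -2.29] jaw deg 22.41 open 0.0128
```

View pics/k.png

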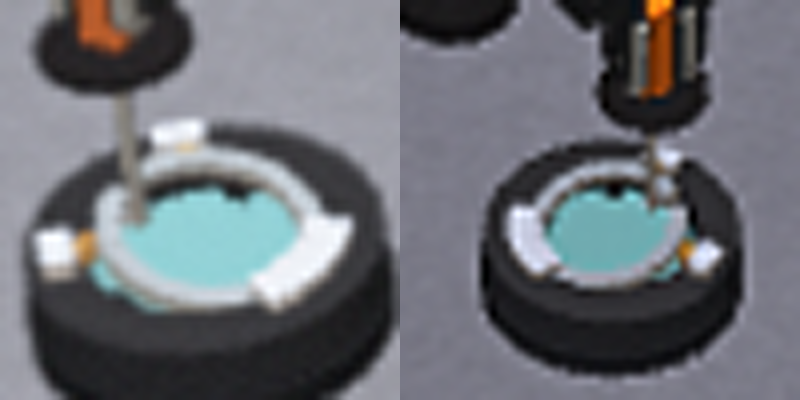

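The ring's front is rising and latch_r's nose at (87,242) is already clear below it. latch_l, at (183,148), is still covered, so I'll keep lifting.

Emit:
{"op": "step_arm", "data": {"steps": [{"fingers": 1,"yaw": 0,"x": 0,"y": 0,"z": -1.2},{"fingers": 1,"yaw": 0,"x": 0,"y": 0,"z": -1.2}]}}

```text
time_s: 13.05
tcp_pos: [0.5298, -0.2771, 0.1215]
orientation: [0.556, 0.831, 0.001, -0.001]
wrist_force: [0.4, -0.0, -0.8]
opening: 0.0124
```

Emit:
{"op": "step_arm", "data": {"steps": [{"fingers": 1,"yaw": 0,"x": 0,"y": 0,"z": -1.2},{"fingers": 1,"yaw": 0,"x": 0,"y": 0,"z": -1.2}]}}

```text
time_s: 13.3
tcp_pos: [0.5299, -0.2772, 0.123]
orientation: [0.556, 0.831, 0.001, -0.001]
wrist_force: [-0.4, -0.1, -0.9]
opening: 0.0126
```

Run:
```python
from h import *
where()
o=[]
for n in ['scene','side']:
    f=vision.grab_frame(n);u=proj(vision.camera_params(n),[cellw(0,0,40)])[0].astype(int)
    o.append(cv2.resize(f[u[1]-25:u[1]+25,u[0]-25:u[0]+25],(400,400),interpolation=2))
cv2.imwrite('pics/l.png',np.hstack(o))
```

```text
t 13.3 cell xy -19.15 -8.42 z 123.03 F [-0.39 -0.13 -0.91] jaw deg 22.41 open 0.0126
```

View pics/l.png

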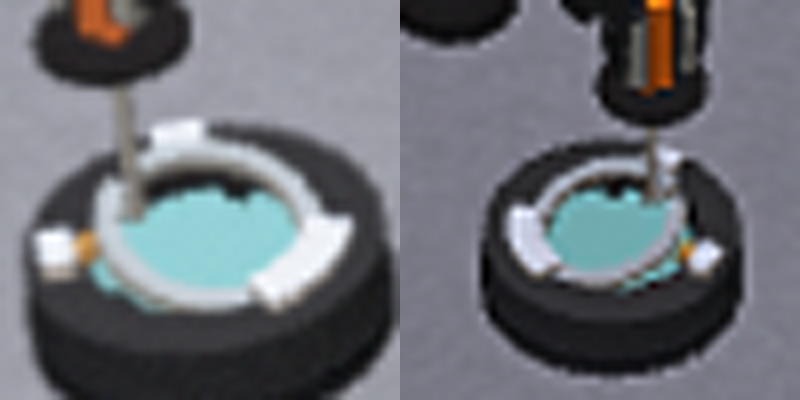

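Emit:
{"op": "step_arm", "data": {"steps": [{"fingers": 1,"yaw": 0,"x": 0,"y": 0,"z": -1.2},{"fingers": 1,"yaw": 0,"x": 0,"y": 0,"z": -1.2}]}}

```text
time_s: 13.65
tcp_pos: [0.5299, -0.2772, 0.1242]
orientation: [0.556, 0.831, 0.001, -0.001]
wrist_force: [-0.1, 0.1, -1.3]
opening: 0.0129
```

Run:
```python
from h import *
where()
cv2.imwrite('pics/mw.png',cv2.resize(vision.grab_frame('wrist')[80:280,120:390],None,fx=2.8,fy=2.8,interpolation=2))
```

```text
t 13.65 cell xy -19.17 -8.39 z 124.15 F [-0.14  0.09 -1.28] jaw deg 22.41 open 0.0129
```

View pics/mw.png

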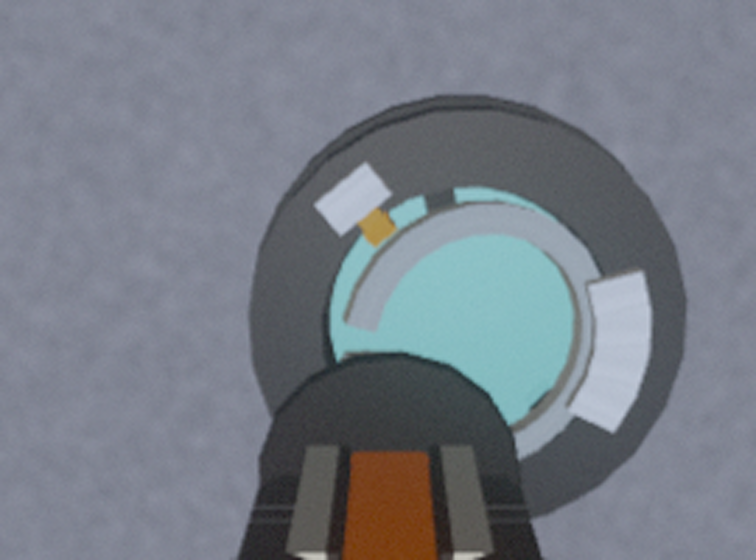

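The force is back to bare pick weight and latch_l's nose now shows fully, at about (378,226). I'll lower the foot a few mm and check that the ring stays up.

Emit:
{"op": "step_arm", "data": {"steps": [{"fingers": 1,"yaw": 0,"x": 0,"y": 0,"z": 1.5},{"fingers": 1,"yaw": 0,"x": 0,"y": 0,"z": 3},{"fingers": 1,"yaw": 0,"x": 0,"y": 0,"z": 4.5},{"fingers": 1,"yaw": 0,"x": 0,"y": 0,"z": 6},{"fingers": 1,"yaw": 0,"x": 0,"y": 0,"z": 6}]}}

```text
time_s: 14.32
tcp_pos: [0.5298, -0.2771, 0.1179]
orientation: [0.556, 0.831, 0.001, -0.001]
wrist_force: [-0.3, 0.0, -1.2]
opening: 0.0127
```

Run:
```python
from h import *
where()
o=[]
for n in ['scene','side']:
    f=vision.grab_frame(n);u=proj(vision.camera_params(n),[cellw(0,0,40)])[0].astype(int)
    o.append(cv2.resize(f[u[1]-25:u[1]+25,u[0]-25:u[0]+25],(400,400),interpolation=2))
cv2.imwrite('pics/n.png',np.hstack(o))
cv2.imwrite('pics/nw.png',cv2.resize(vision.grab_frame('wrist')[80:280,120:390],None,fx=2.8,fy=2.8,interpolation=2))
```

```text
t 14.32 cell xy -19.26 -8.27 z 117.93 F [-0.3   0.04 -1.18] jaw deg 22.41 open 0.0127
```

View pics/n.png

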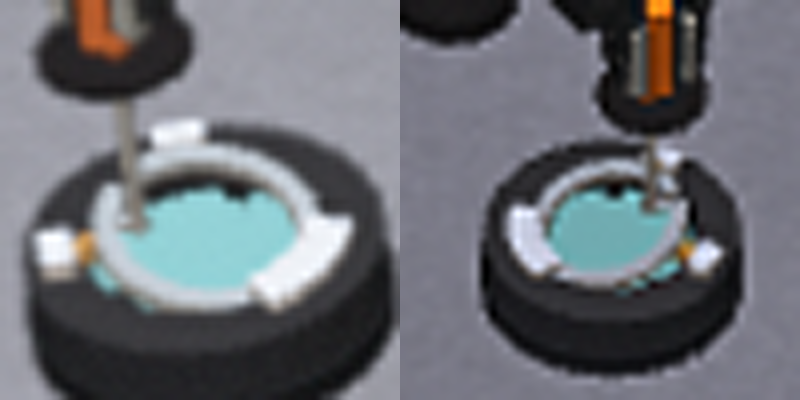

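View pics/nw.png

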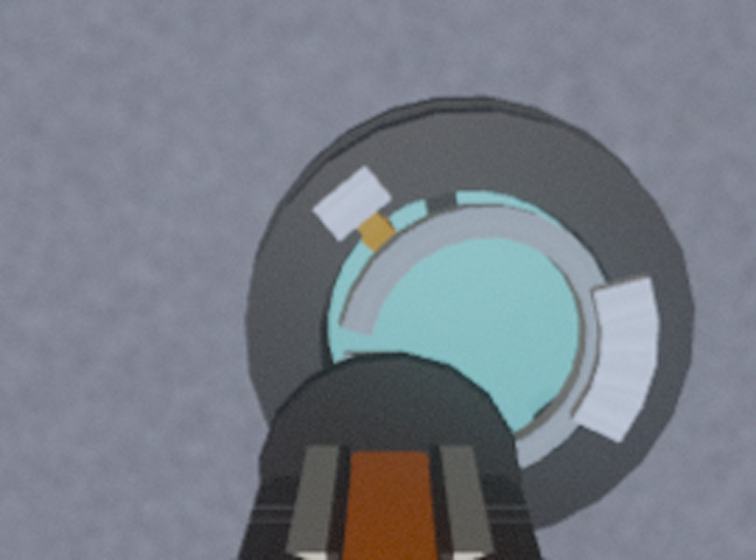

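The ring stays up on both latches with the foot about 6 mm lower. I'll draw the foot inward (tool +y), then lift straight out.

Emit:
{"op": "step_arm", "data": {"steps": [{"fingers": 1,"yaw": 0,"x": 0,"y": 0,"z": 1.5},{"fingers": 1,"yaw": 0,"x": 0.5,"y": 4,"z": 1.5},{"fingers": 1,"yaw": 0,"x": 1.5,"y": 9,"z": 1.5},{"fingers": 1,"yaw": 0,"x": 3,"y": 12,"z": 1.5},{"fingers": 1,"yaw": 0,"x": 3,"y": 12,"z": 1.5},{"fingers": 1,"yaw": 0,"x": 3,"y": 12,"z": -10},{"fingers": 1,"yaw": 0,"x": 3,"y": 12,"z": -25},{"fingers": 1,"yaw": 0,"x": 3,"y": 12,"z": -45},{"fingers": 1,"yaw": 0,"x": 3,"y": 12,"z": -87},{"fingers": 1,"yaw": 0,"x": 3,"y": 12,"z": -87}]}}

```text
time_s: 15.72
tcp_pos: [0.5422, -0.2718, 0.2101]
orientation: [0.556, 0.831, 0.0, 0.004]
wrist_force: [0.2, 0.3, -1.2]
opening: 0.0126
```

Run:
```python
from h import *
where()
print(rel([.5101,.2427,.2045]), readout.observe()['tcp_pos'])
```

```text
t 15.72 cell xy -5.82 -6.89 z 210.1 F [ 0.23  0.26 -1.23] jaw deg 22.41 open 0.0126
[487.92842069 166.43775221   3.14836877] [ 0.54218945 -0.27181382  0.21010155]
```

Emit:
{"op": "step_arm", "data": {"steps": [{"fingers": 1,"yaw": 0,"x": 30,"y": 10,"z": 0},{"fingers": 1,"yaw": 0,"x": 80,"y": 27,"z": 0},{"fingers": 1,"yaw": 0,"x": 130,"y": 44,"z": 0},{"fingers": 1,"yaw": 0,"x": 180,"y": 61,"z": 0},{"fingers": 1,"yaw": 0,"x": 230,"y": 78,"z": 0},{"fingers": 1,"yaw": 0,"x": 285,"y": 97,"z": 0},{"fingers": 1,"yaw": 0,"x": 340,"y": 116,"z": 0},{"fingers": 1,"yaw": 0,"x": 395,"y": 135,"z": 0},{"fingers": 1,"yaw": 0,"x": 440,"y": 150,"z": 0},{"fingers": 1,"yaw": 0,"x": 475,"y": 162,"z": 0},{"fingers": 1,"yaw": 0,"x": 488,"y": 166.4,"z": 0},{"fingers": 1,"yaw": 0,"x": 488,"y": 166.4,"z": 0}]}}

```text
time_s: 17.23
tcp_pos: [0.5097, 0.2429, 0.2076]
orientation: [0.556, 0.831, -0.0, 0.004]
wrist_force: [1.5, -0.6, -0.4]
opening: 0.0126
```

Run:
```python
from h import *
where()
print(rel([.5101,.2427,.1055]), readout.observe()['tcp_pos'])
f=vision.grab_frame('scene');u=proj(vision.camera_params('scene'),[[.51,.243,.12]])[0].astype(int)
crop(f,u[0]-30,u[1]-35,60,70,8,'pics/p.png')
```

```text
t 17.23 cell xy 116.22 494.24 z 207.56 F [ 1.45 -0.56 -0.42] jaw deg 22.49 open 0.0126
[  0.3473129   -0.18971581 102.05905858] [0.50969028 0.24294304 0.20755871]
```

View pics/p.png

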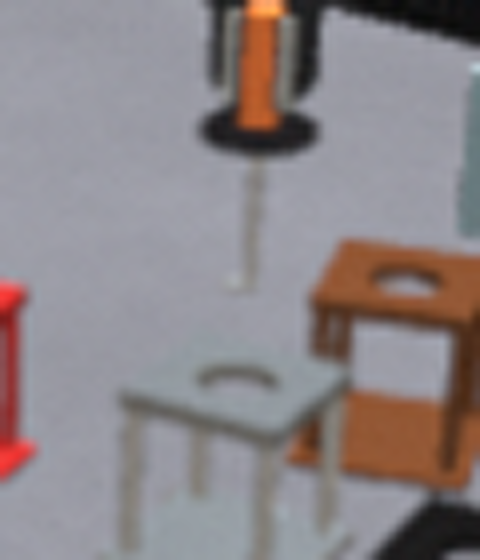

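Emit:
{"op": "step_arm", "data": {"steps": [{"fingers": 1,"yaw": 0,"x": 0.3,"y": -0.2,"z": 15},{"fingers": 1,"yaw": 0,"x": 0.3,"y": -0.2,"z": 30},{"fingers": 1,"yaw": 0,"x": 0.3,"y": -0.2,"z": 40},{"fingers": 1,"yaw": 0,"x": 0.3,"y": -0.2,"z": 50},{"fingers": 1,"yaw": 0,"x": 0.3,"y": -0.2,"z": 65},{"fingers": 1,"yaw": 0,"x": 0.3,"y": -0.2,"z": 85},{"fingers": 1,"yaw": 0,"x": 0.3,"y": -0.2,"z": 98},{"fingers": 1,"yaw": 0,"x": 0.3,"y": -0.2,"z": 100},{"fingers": 1,"yaw": 0,"x": 0.3,"y": -0.2,"z": 100}]}}

```text
time_s: 18.4
tcp_pos: [0.5105, 0.2419, 0.1077]
orientation: [0.556, 0.831, -0.0, 0.004]
wrist_force: [0.1, -0.6, -0.5]
opening: 0.0127
```

Run:
```python
from h import *
where()
print(rel([.5101,.2427,.1040]), readout.observe()['tcp_pos'])
f=vision.grab_frame('scene');u=proj(vision.camera_params('scene'),[[.51,.243,.08]])[0].astype(int)
crop(f,u[0]-30,u[1]-35,60,70,8,'pics/q.png')
```

```text
t 18.4 cell xy 116.68 493.0 z 107.66 F [ 0.14 -0.57 -0.47] jaw deg 22.43 open 0.0127
[ 0.92003533 -0.07768139  3.64840879] [0.51049609 0.24189742 0.10765546]
```

View pics/q.png

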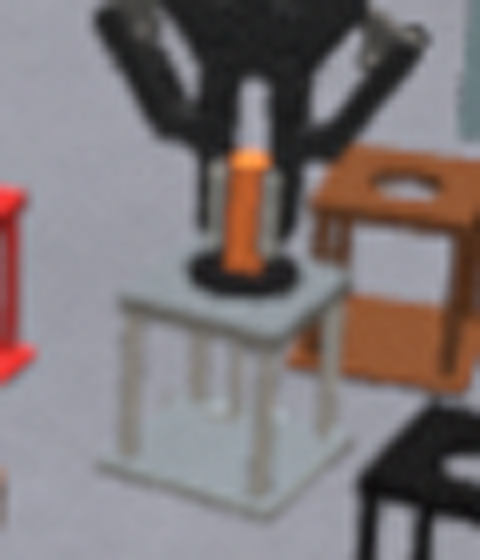

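The shaft went through the hole and the foot hangs below the plate at about (218,405). I'll lower the last few mm until it touches.

Emit:
{"op": "step_arm", "data": {"steps": [{"fingers": 1,"yaw": 0,"x": 0.9,"y": 0,"z": 1.5},{"fingers": 1,"yaw": 0,"x": 0.9,"y": 0,"z": 3},{"fingers": 1,"yaw": 0,"x": 0.9,"y": 0,"z": 3}]}}

```text
time_s: 18.82
tcp_pos: [0.5104, 0.2428, 0.1051]
orientation: [0.556, 0.831, 0.0, 0.005]
wrist_force: [-0.1, 0.0, -0.5]
opening: 0.0124
```

Emit:
{"op": "step_arm", "data": {"steps": [{"fingers": 1,"yaw": 0,"x": 0,"y": 0,"z": 0.6},{"fingers": 1,"yaw": 0,"x": 0,"y": 0,"z": 0.6}]}}

```text
time_s: 19.08
tcp_pos: [0.5104, 0.2428, 0.1045]
orientation: [0.556, 0.831, 0.0, 0.005]
wrist_force: [-0.2, 0.4, -1.1]
opening: 0.0127
```

Emit:
{"op": "step_arm", "data": {"steps": [{"fingers": 1,"yaw": 0,"x": 0,"y": 0,"z": 0.6},{"fingers": 1,"yaw": 0,"x": 0,"y": 0,"z": 0.6}]}}

```text
time_s: 19.32
tcp_pos: [0.5104, 0.2428, 0.104]
orientation: [0.556, 0.831, 0.0, 0.005]
wrist_force: [-0.1, 0.1, 0.9]
opening: 0.0127
```

Emit:
{"op": "step_arm", "data": {"steps": [{"fingers": 0.7,"yaw": 0,"x": 0,"y": 0,"z": 0},{"fingers": 0.3,"yaw": 0,"x": 0,"y": 0,"z": 0},{"fingers": 0,"yaw": 0,"x": 0,"y": 0,"z": 0},{"fingers": 0,"yaw": 0,"x": 0,"y": 0,"z": 0},{"fingers": 0,"yaw": 0,"x": 0,"y": 0,"z": -20},{"fingers": 0,"yaw": 0,"x": 0,"y": 0,"z": -60},{"fingers": 0,"yaw": 0,"x": 0,"y": 0,"z": -100},{"fingers": 0,"yaw": 0,"x": 0,"y": 0,"z": -100}]}}

```text
time_s: 20.32
tcp_pos: [0.5118, 0.2439, 0.2074]
orientation: [0.556, 0.831, 0.003, 0.007]
wrist_force: [1.1, 0.9, 0.2]
opening: 0.0851
```

Run:
```python
from h import *
where()
o=[]
for n in ['scene','side']:
    f=vision.grab_frame(n);u=proj(vision.camera_params(n),[[.51,.243,.08]])[0].astype(int)
    o.append(cv2.resize(f[u[1]-30:u[1]+30,u[0]-30:u[0]+30],(400,400),interpolation=2))
cv2.imwrite('pics/r.png',np.hstack(o))
print(readout.observe()['q'],rel(cellw(-30,-45,200)))
```

```text
t 20.32 cell xy 118.5 494.54 z 207.4 F [1.11 0.87 0.23] jaw deg 22.44 open 0.0851
[ 0.25095424  0.49249109  1.63011413 -0.00785027  1.01192934 -0.13639436] [-524.33171794 -193.67634255    6.92851685]
```

View pics/r.png

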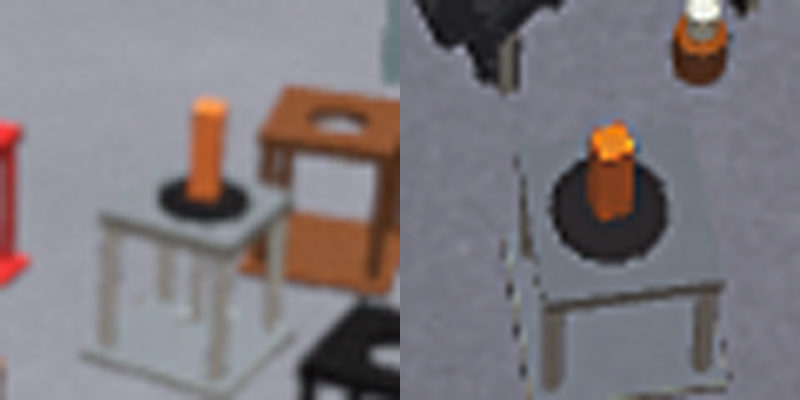

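The pick hangs again with its collar flat on the plate, the handle at about (208,150) in the left view. Now I'll go to look at the ring.

Emit:
{"op": "step_arm", "data": {"steps": [{"fingers": 0,"yaw": 0,"x": -30,"y": -11,"z": 0},{"fingers": 0,"yaw": 0,"x": -80,"y": -30,"z": 0},{"fingers": 0,"yaw": 0,"x": -132,"y": -49,"z": 0},{"fingers": 0,"yaw": 0,"x": -184,"y": -68,"z": 0},{"fingers": 0,"yaw": 0,"x": -236,"y": -87,"z": 0},{"fingers": 0,"yaw": 0.02,"x": -290,"y": -107,"z": 2},{"fingers": 0,"yaw": 0.05,"x": -344,"y": -127,"z": 4},{"fingers": 0.3,"yaw": 0.09,"x": -398,"y": -147,"z": 5},{"fingers": 0.5,"yaw": 0.09,"x": -450,"y": -166,"z": 6},{"fingers": 0.5,"yaw": 0.09,"x": -500,"y": -185,"z": 7},{"fingers": 0.5,"yaw": 0.09,"x": -524,"y": -194,"z": 7},{"fingers": 0.5,"yaw": 0.09,"x": -524,"y": -194,"z": 7}], "force": 40}}

```text
time_s: 21.92
tcp_pos: [0.5294, -0.316, 0.1985]
orientation: [0.594, 0.805, 0.001, 0.004]
wrist_force: [-0.3, 0.0, 0.6]
opening: 0.0427
```

Run:
```python
from h import *
where();print(readout.observe()['orientation'],readout.observe()['q'])
f=vision.grab_frame('wrist');cv2.imwrite('pics/s_raw.png',f)
cv2.imwrite('pics/s.png',cv2.resize(f,None,fx=1.5,fy=1.5,interpolation=2))
```

```text
t 21.93 cell xy -31.21 -45.25 z 198.51 F [-0.34  0.03  0.61] jaw deg 17.13 open 0.0427
[0.59390004 0.80453019 0.00089673 0.00362107] [-0.72031252  0.56390245  1.50358226  0.00273772  1.06704434 -1.02061611]
```

View pics/s.png

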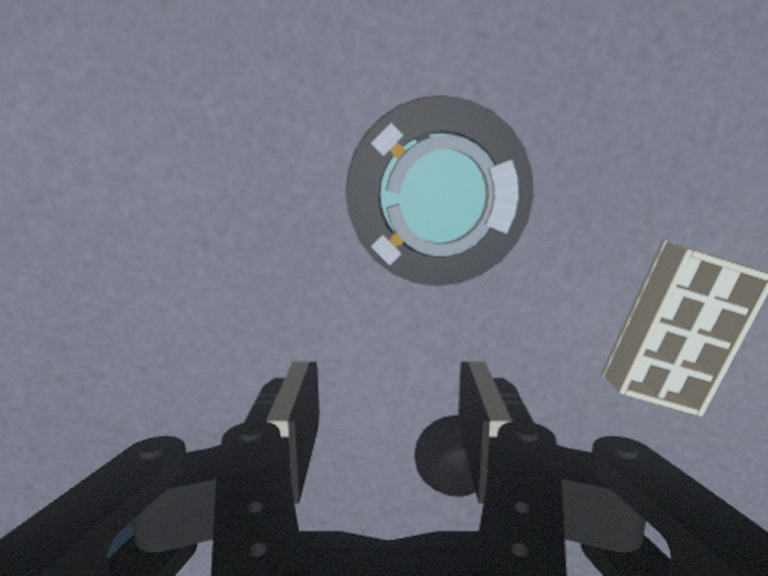

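Both noses, at (398,151) and (396,241), now sit under the raised ring's edge. The gap is at about (393,199). An enlarged crop will let me measure the ring front.

Run:
```python
from h import *
f=cv2.imread('pics/s_raw.png');crop(f,225,58,135,138,5,'pics/s2.png')
```

```text
(no output)
```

View pics/s2.png

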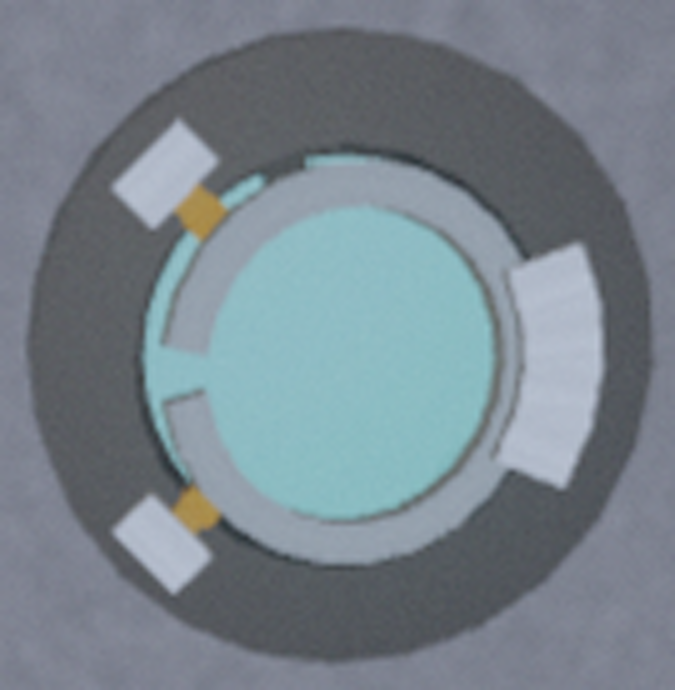

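Run:
```python
from h import *
p=vision.camera_params('wrist');k=lambda x,y:[225+x/5-.4,58+y/5-.4]
for z in (.041,.0435,.045):
    w=onplane(p,[k(163,345),k(210,355),k(165,402),k(207,390)],z);m=w.mean(0)
    d=(m[:2]-CC)*1000;c,n=np.cos(CY),np.sin(CY)
    print(z,m,'cell',c*d[0]+n*d[1],-n*d[0]+c*d[1])
    g=w[0]-w[2];print(np.degrees(np.arctan2(g[1],g[0]))-90,np.linalg.norm(w[1]-w[3]),np.linalg.norm(w[0]-w[1]))
w=onplane(p,[k(30,345),k(652,345),k(341,28),k(341,661)],.031);print('deck c',w[:2].mean(0),w[2:].mean(0), w.mean(0))
m=onplane(p,[k(163,345),k(210,355),k(165,402),k(207,390)],.0435).mean(0)
print(rel([*m[:2],.09]),where())
```

```text
0.041 [ 0.52020999 -0.27235746  0.041     ] cell -26.970848265519933 -0.8766646615841767
19.21149193128184 0.005827642124457974 0.008046436474811566
0.0435 [ 0.52010014 -0.27212663  0.0435    ] cell -27.007084450301686 -0.6236145066283552
19.211491931281927 0.005777345027207528 0.007976989451598792
0.045 [ 0.52003423 -0.27198814  0.045     ] cell -27.02882616117077 -0.4717844136548992
19.211491931281316 0.005747166768857269 0.00793532123767106
deck c [ 0.54485698 -0.26076683  0.031     ] [ 0.54569431 -0.26335882  0.031     ] [ 0.54527564 -0.26206283  0.031     ]
t 21.98 cell xy -30.8 -43.5 z 198.66 F [-0.45  0.68 -1.3 ] jaw deg 17.22 open 0.0426
[ 43.26919211   3.13408621 108.52148614] None
```

The arm was still settling, about 1.8 mm, when that picture was taken. I'll retake it with pose and calibration read at the same moment.

Run:
```python
from h import *
where();p=vision.camera_params('wrist');f=vision.grab_frame('wrist');p2=vision.camera_params('wrist');where()
import pickle;pickle.dump(p,open('p.pkl','wb'));cv2.imwrite('pics/t_raw.png',f);crop(f,225,58,135,138,5,'pics/t2.png')
print(p['tvec']-p2['tvec'])
```

```text
t 21.98 cell xy -30.8 -43.5 z 198.66 F [-0.45  0.68 -1.3 ] jaw deg 17.22 open 0.0426
t 22.02 cell xy -30.44 -42.58 z 198.92 F [0.25 0.17 0.14] jaw deg 17.3 open 0.0425
[-0.0002567  -0.00024283 -0.00036788]
```

View pics/t2.png

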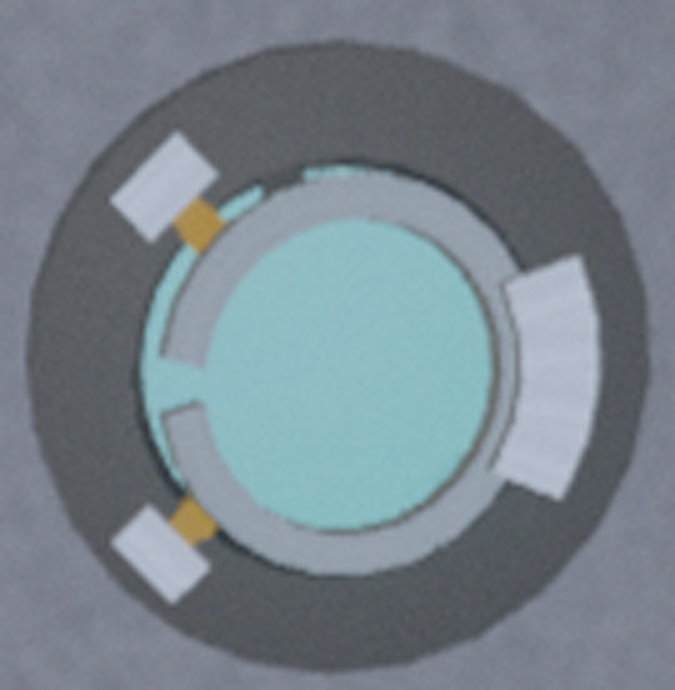

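Run:
```python
from h import *
import pickle
p=pickle.load(open('p.pkl','rb'));k=lambda x,y:[225+x/5-.4,58+y/5-.4]
def cell(m):
    d=(m[:2]-CC)*1000;c,n=np.cos(CY),np.sin(CY);return np.round([c*d[0]+n*d[1],-n*d[0]+c*d[1]],2)
m=onplane(p,[k(161,358),k(207,367),k(162,413),k(203,402)],.0435).mean(0);print('front',m,cell(m))
w=onplane(p,[k(338,356)],.031)[0];print('deck',w,cell(w))
for n,q,z in[('noseL',(212,240),.036),('noseR',(205,525),.036),('lip',(560,376),.036)]:
    v=onplane(p,[k(*q)],z)[0];print(n,cell(v),np.hypot(*cell(v)))
p3=vision.camera_params('wrist');where()
print(rel([*m[:2],.09]))
```

```text
front [ 0.52021245 -0.27416244  0.0435    ] [-27.51  -2.6 ]
deck [ 0.54492425 -0.26269894  0.031     ] [-0.5  1. ]
noseL [-22.62  20.6 ] 30.594515848432707
noseR [-23.57 -27.7 ] 36.37079735172161
lip [37.11 -1.99] 37.1633179358356
t 22.02 cell xy -30.44 -42.58 z 198.92 F [0.25 0.17 0.14] jaw deg 17.3 open 0.0425
[ 40.35913503   2.33717587 108.79103362]
```

Run:
```python
from h import *
import pickle
p=pickle.load(open('p.pkl','rb'));f=cv2.imread('pics/t_raw.png');hsv=cv2.cvtColor(f,cv2.COLOR_BGR2HSV)
def cell(m):
    d=(m[:2]-CC)*1000;c,n=np.cos(CY),np.sin(CY);return np.round([c*d[0]+n*d[1],-n*d[0]+c*d[1]],2)
def fit(uv,z):
    w=onplane(p,uv,z)[:,:2]*1000
    A=np.c_[2*w,np.ones(len(w))];s=np.linalg.lstsq(A,(w**2).sum(1),rcond=None)[0]
    r=np.sqrt(s[2]+s[0]**2+s[1]**2);return cell(s[:2]/1000),r,np.std(np.hypot(*(w-s[:2]).T)-r)
g=cv2.GaussianBlur(hsv[:,:,2],(3,3),0)
m=(g<112).astype(np.uint8)*255;m[:58]=0;m[200:]=0;m[:,:222]=0;m[:,362:]=0
c=max(cv2.findContours(m,0,1)[0],key=cv2.contourArea);h=cv2.convexHull(c).reshape(-1,2);print('deck',cv2.boundingRect(c),fit(h,.031))
m=cv2.inRange(hsv,(80,55,90),(100,255,255));m[:70]=0;m[190:]=0;m[:,:240]=0;m[:,350:]=0
for nm,lo,hi in(('brass',(12,90,80),(30,255,255)),('white',(0,0,185),(180,45,255))):
    m=cv2.inRange(hsv,lo,hi);m[:60]=0;m[200:]=0;m[:,:235]=0;m[:,350:]=0
    for q in cv2.findContours(m,0,1)[0]:
        if cv2.contourArea(q)>20:
            M=cv2.moments(q);v=onplane(p,[[M['m10']/M['m00'],M['m01']/M['m00']]],.037)[0];print(nm,cv2.contourArea(q),cell(v),np.hypot(*cell(v)))
```

```text
deck (231, 66, 124, 126) (array([-0.41, -1.72]), np.float64(53.82607718771424), np.float64(0.3334206501812099))
brass 40.0 [-25.8  -26.93] 37.29430117323557
brass 47.5 [-24.9   23.07] 33.9445857243832
white 144.5 [-31.24 -32.67] 45.202505461533875
white 586.5 [35.45 -2.07] 35.510384396680365
white 177.5 [-30.74  29.22] 42.41174365668075
```

A circle fit of the deck, the latches and the lip all agree within this frame on a shift of (-0.4,-1.8) mm. The ring front is therefore at about (-27.1,-0.8) relative to the cell. I'll move above it and settle before descending.

Run:
```python
from h import *
where();print(rel(cellw(-27.3,-1.7,90)))
```

```text
t 22.02 cell xy -30.44 -42.58 z 198.92 F [0.25 0.17 0.14] jaw deg 17.3 open 0.0425
[ 41.2598631    2.54240121 108.78898807]
```

Emit:
{"op": "step_arm", "data": {"steps": [{"fingers": 0.5,"yaw": 0,"x": 15,"y": 1,"z": 25},{"fingers": 0.5,"yaw": 0,"x": 32,"y": 2,"z": 60},{"fingers": 0.5,"yaw": 0,"x": 41,"y": 2.5,"z": 90},{"fingers": 0.5,"yaw": 0,"x": 41,"y": 2.5,"z": 108},{"fingers": 0.5,"yaw": 0,"x": 41,"y": 2.5,"z": 108},{"fingers": 0.5,"yaw": 0,"x": 41,"y": 2.5,"z": 108}]}}

```text
time_s: 22.78
tcp_pos: [0.5211, -0.274, 0.0918]
orientation: [0.593, 0.805, 0.001, 0.004]
wrist_force: [-0.2, 0.4, -0.1]
opening: 0.0426
```

Run:
```python
from h import *
where();print(rel(cellw(-27.3,-1.7,44.5)))
p=vision.camera_params('wrist');f=vision.grab_frame('wrist');cv2.imwrite('pics/u.png',cv2.resize(f,None,fx=1.5,fy=1.5,interpolation=2))
where()
```

```text
t 22.77 cell xy -26.59 -2.75 z 91.78 F [-0.23  0.38 -0.13] jaw deg 17.31 open 0.0426
[ 1.30528278 -1.03043596 47.26656208]
t 22.82 cell xy -26.63 -3.02 z 92.02 F [-0.94  0.34  0.17] jaw deg 17.3 open 0.0428
```

View pics/u.png

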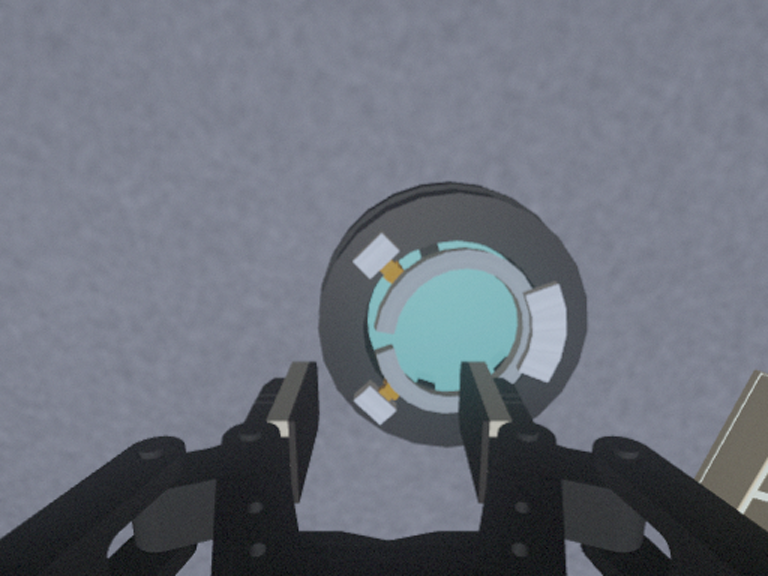

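The gap at (385,338) is centred between the fingers (midline 389). Descending.

Emit:
{"op": "step_arm", "data": {"steps": [{"fingers": 0.5,"yaw": 0,"x": 1.2,"y": -0.7,"z": 15},{"fingers": 0.5,"yaw": 0,"x": 1.2,"y": -0.7,"z": 30},{"fingers": 0.5,"yaw": 0,"x": 1.2,"y": -0.7,"z": 40},{"fingers": 0.5,"yaw": 0,"x": 1.2,"y": -0.7,"z": 45},{"fingers": 0.5,"yaw": 0,"x": 1.2,"y": -0.7,"z": 46},{"fingers": 0.5,"yaw": 0,"x": 1.2,"y": -0.7,"z": 46}]}}

```text
time_s: 23.58
tcp_pos: [0.5207, -0.2736, 0.0461]
orientation: [0.593, 0.805, 0.001, 0.005]
wrist_force: [-0.4, -0.1, -0.8]
opening: 0.0426
```

Run:
```python
from h import *
where();print(rel(cellw(-27.3,-1.7,44.5)))
f=vision.grab_frame('wrist');cv2.imwrite('pics/v.png',cv2.resize(f,None,fx=1.5,fy=1.5,interpolation=2))
o=[]
for n in ['scene','side']:
    f=vision.grab_frame(n);u=proj(vision.camera_params(n),[cellw(0,0,40)])[0].astype(int)
    o.append(cv2.resize(f[u[1]-25:u[1]+25,u[0]-25:u[0]+25],(400,400),interpolation=2))
cv2.imwrite('pics/v2.png',np.hstack(o))
where()
```

```text
t 23.57 cell xy -26.87 -2.23 z 46.09 F [-0.39 -0.1  -0.8 ] jaw deg 17.3 open 0.0426
[ 0.53579448 -0.43996124  1.58722889]
t 23.73 cell xy -26.81 -2.3 z 46.43 F [-0.27  0.72  0.13] jaw deg 17.3 open 0.0428
```

View pics/v.png

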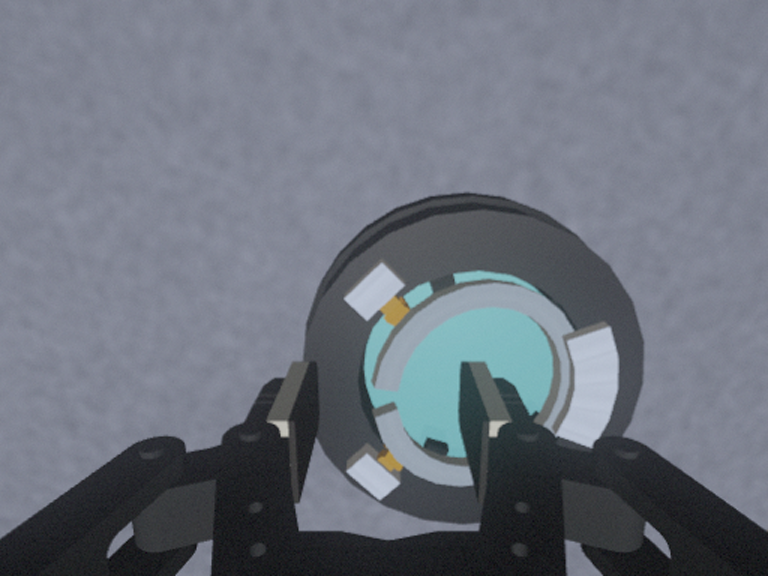

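View pics/v2.png

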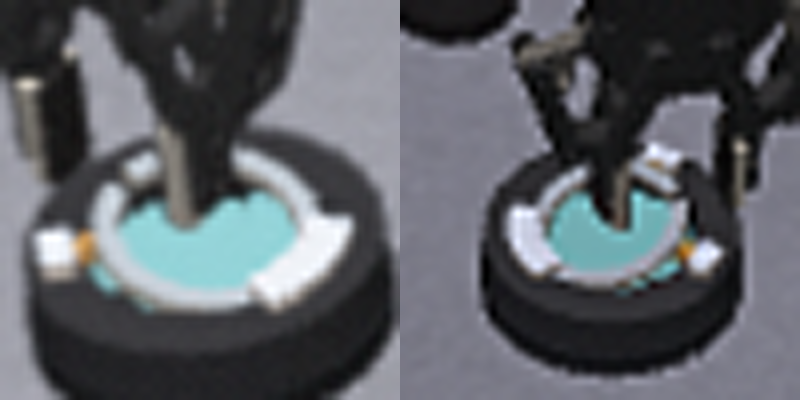

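Run:
```python
from h import *
s=readout.observe();p=vision.camera_params('wrist');m=R.from_quat(s['orientation']).as_matrix();t=s['tcp_pos']
for z in (.0,.003,.005):
  for x in (-.011,0,.011): print(z,x,(proj(p,[t+m@np.array([x,0,z])])*1.5).round(0))
```

```text
0.0 -0.011 [[387. 438.]]
0.0 0 [[387. 404.]]
0.0 0.011 [[387. 369.]]
0.003 -0.011 [[387. 433.]]
0.003 0 [[387. 399.]]
0.003 0.011 [[387. 365.]]
0.005 -0.011 [[387. 429.]]
0.005 0 [[387. 396.]]
0.005 0.011 [[387. 362.]]
```

The tool axis at ring height projects to (387,399) and the gap centre is at (385,397), so it is well aligned. I'll lower 1.5 mm and pinch.

Emit:
{"op": "step_arm", "data": {"steps": [{"fingers": 0.5,"yaw": 0,"x": 0,"y": 0,"z": 1.7},{"fingers": 0.6,"yaw": 0,"x": 0,"y": 0,"z": 1.7},{"fingers": 0.75,"yaw": 0,"x": 0,"y": 0,"z": 1.7},{"fingers": 0.9,"yaw": 0,"x": 0,"y": 0,"z": 1.7},{"fingers": 1,"yaw": 0,"x": 0,"y": 0,"z": 1.7},{"fingers": 1,"yaw": 0,"x": 0,"y": 0,"z": 1.7},{"fingers": 1,"yaw": 0,"x": 0,"y": 0,"z": 1.7}], "force": 40}}

```text
time_s: 24.6
tcp_pos: [0.5209, -0.2737, 0.0447]
orientation: [0.593, 0.805, 0.001, 0.005]
wrist_force: [0.8, -0.1, 0.2]
opening: 0.0059
```

Run:
```python
from h import *
where()
f=vision.grab_frame('wrist');cv2.imwrite('pics/w.png',cv2.resize(f,None,fx=1.5,fy=1.5,interpolation=2))
```

```text
t 24.6 cell xy -26.73 -2.37 z 44.74 F [ 0.78 -0.1   0.22] jaw deg 17.3 open 0.0059
```

View pics/w.png

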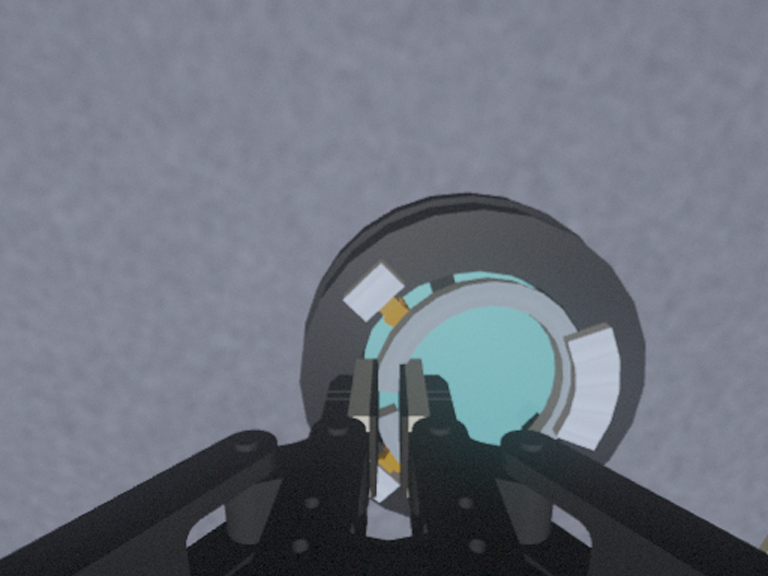

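The pads hold the band, with a 5.9 mm reading for the 7.5 mm band; the pick also read about 1 mm low. I'll draw 8 mm toward cell -x, rising slightly.

Emit:
{"op": "step_arm", "data": {"steps": [{"fingers": 1,"yaw": 0,"x": 0,"y": -1,"z": -0.5},{"fingers": 1,"yaw": 0,"x": 0,"y": -3,"z": -1},{"fingers": 1,"yaw": 0,"x": 0,"y": -5,"z": -1.5},{"fingers": 1,"yaw": 0,"x": 0,"y": -7,"z": -2},{"fingers": 1,"yaw": 0,"x": 0,"y": -8.5,"z": -2.5},{"fingers": 1,"yaw": 0,"x": 0,"y": -8.5,"z": -2.5}]}}

```text
time_s: 25.4
tcp_pos: [0.5133, -0.2771, 0.0477]
orientation: [0.593, 0.805, 0.001, 0.006]
wrist_force: [4.0, -1.3, 4.9]
opening: 0.0059
```

Run:
```python
from h import *
where()
f=vision.grab_frame('wrist');cv2.imwrite('pics/x.png',cv2.resize(f,None,fx=1.5,fy=1.5,interpolation=2))
```

```text
t 25.4 cell xy -35.0 -3.35 z 47.69 F [ 3.99 -1.28  4.88] jaw deg 17.29 open 0.0059
```

View pics/x.png

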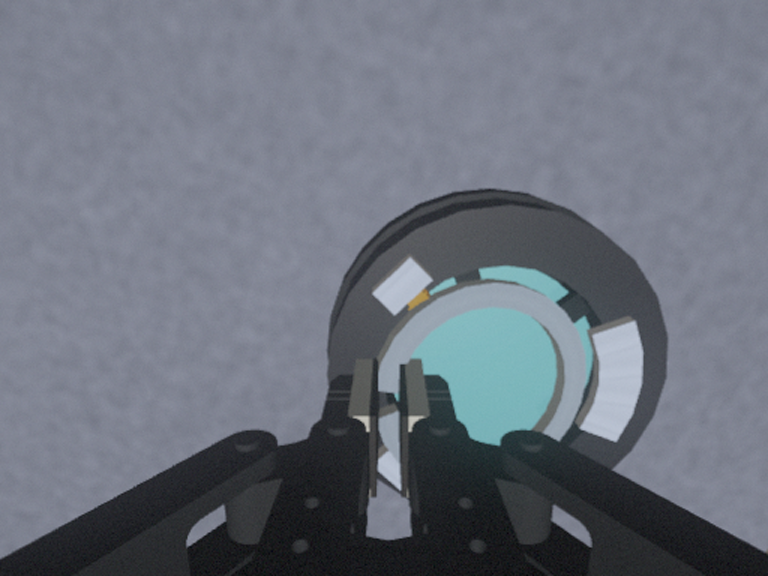

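The ring has come about 8 mm and its back edge (590,400) is clear of the lip edge (597,390), with mild contact of about 6 N. I'll raise carefully.

Emit:
{"op": "step_arm", "data": {"steps": [{"fingers": 1,"yaw": 0,"x": 0,"y": -0.5,"z": -1},{"fingers": 1,"yaw": 0,"x": 0,"y": -0.5,"z": -2.5},{"fingers": 1,"yaw": 0,"x": 0,"y": -0.5,"z": -4},{"fingers": 1,"yaw": 0,"x": 0,"y": -0.5,"z": -4}]}}

```text
time_s: 25.95
tcp_pos: [0.5119, -0.2766, 0.0513]
orientation: [0.593, 0.805, 0.001, 0.005]
wrist_force: [-0.2, -0.4, -1.2]
opening: 0.0056
```

Run:
```python
from h import *
where()
f=vision.grab_frame('wrist');cv2.imwrite('pics/y.png',cv2.resize(f,None,fx=1.5,fy=1.5,interpolation=2))
```

```text
t 25.95 cell xy -36.17 -2.48 z 51.28 F [-0.25 -0.41 -1.16] jaw deg 17.31 open 0.0056
```

View pics/y.png

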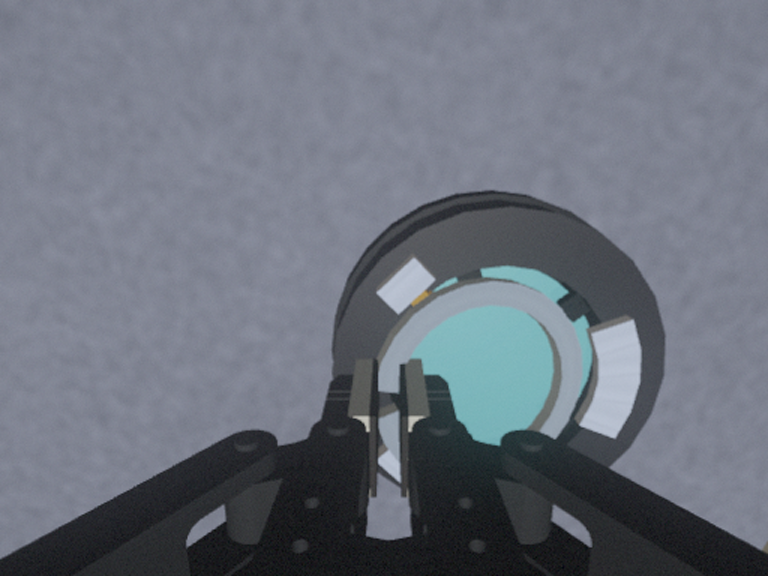

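The force is gone, so the ring is free. I'll lift it up and over to the tray.

Emit:
{"op": "step_arm", "data": {"steps": [{"fingers": 1,"yaw": 0,"x": 0,"y": 0,"z": -8},{"fingers": 1,"yaw": 0,"x": 0,"y": 0,"z": -25},{"fingers": 1,"yaw": 0,"x": 0,"y": 0,"z": -50},{"fingers": 1,"yaw": 0,"x": 0,"y": 0,"z": -80},{"fingers": 1,"yaw": 0,"x": 0,"y": 0,"z": -80}]}}

```text
time_s: 26.62
tcp_pos: [0.513, -0.2776, 0.1348]
orientation: [0.593, 0.805, 0.001, 0.009]
wrist_force: [0.2, -0.6, -0.3]
opening: 0.0057
```

Run:
```python
from h import *
where();print(rel([.523,-.032,.130]))
f=vision.grab_frame('wrist');cv2.imwrite('pics/z.png',f)
```

```text
t 26.62 cell xy -35.41 -3.79 z 134.8 F [ 0.23 -0.57 -0.31] jaw deg 17.32 open 0.0057
[231.59885655  82.58708813   2.66750247]
```

View pics/z.png

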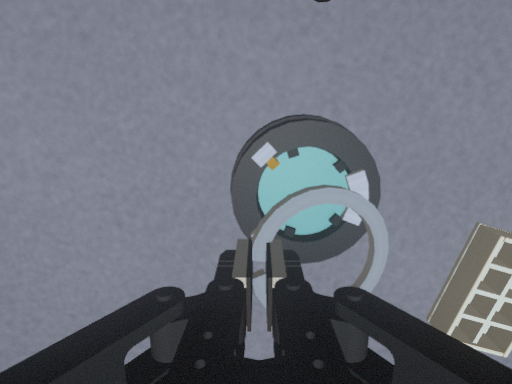

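The ring is out and held at the gap, with the ring's centre at about (320,255).

Emit:
{"op": "step_arm", "data": {"steps": [{"fingers": 1,"yaw": 0,"x": 20,"y": 7,"z": 0},{"fingers": 1,"yaw": 0,"x": 60,"y": 21,"z": 0},{"fingers": 1,"yaw": 0,"x": 105,"y": 37,"z": 0},{"fingers": 1,"yaw": 0,"x": 150,"y": 53,"z": 0},{"fingers": 1,"yaw": 0,"x": 190,"y": 68,"z": 0},{"fingers": 1,"yaw": 0,"x": 220,"y": 78,"z": 0},{"fingers": 1,"yaw": 0,"x": 231,"y": 82,"z": 0},{"fingers": 1,"yaw": 0,"x": 231,"y": 82,"z": 0},{"fingers": 1,"yaw": 0,"x": 231,"y": 82,"z": 0}]}}

```text
time_s: 27.8
tcp_pos: [0.5218, -0.0328, 0.1314]
orientation: [0.593, 0.805, 0.001, 0.007]
wrist_force: [0.5, -0.4, -0.6]
opening: 0.0061
```

Run:
```python
from h import *
where();s=readout.observe();print(s['tcp_pos'])
p=vision.camera_params('wrist');f=vision.grab_frame('wrist');cv2.imwrite('pics/A.png',f)
cv2.imwrite('pics/A_sc.png',cv2.resize(vision.grab_frame('scene')[130:280,160:360],None,fx=4,fy=4,interpolation=2))
m=cv2.inRange(cv2.cvtColor(f,cv2.COLOR_BGR2HSV),(105,180,60),(130,255,255))
print(cv2.boundingRect(m), onplane(p,[[cv2.boundingRect(m)[0],200]],.016))
```

```text
t 27.8 cell xy 45.76 227.36 z 131.4 F [ 0.48 -0.41 -0.56] jaw deg 17.27 open 0.0061
[ 0.5217746  -0.03281739  0.13140053]
(181, 100, 231, 172) [[ 0.468188  -0.0543629  0.016    ]]
```

View pics/A.png

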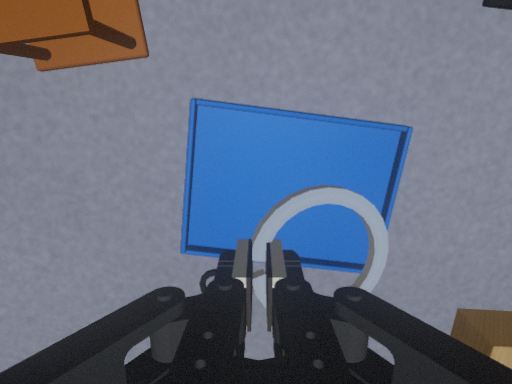

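View pics/A_sc.png

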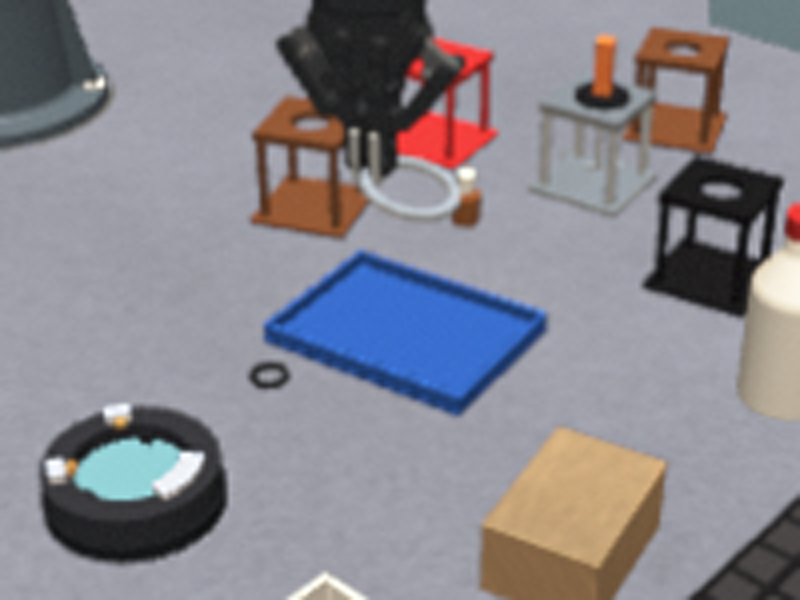

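The tray rim corners are at (192,100), (411,127), (183,252) and about (364,271). The black seal lies just outside at (212,280).

Run:
```python
from h import *
p=vision.camera_params('wrist')
w=onplane(p,[[192,100],[411,127],[364,271],[183,253]],.016);print(w.round(4),w.mean(0))
m=w.mean(0)
d=w[1]-w[0];print(np.degrees(np.arctan2(d[1],d[0])))
for k in range(4): print(np.linalg.norm(w[k]-w[(k+1)%4]))
print('seal',onplane(p,[[212,280]],.0025))
s=readout.observe();M=R.from_quat(s['orientation']).as_matrix()
print('tcp tgt',m[:2]-.025*M[:2,1],rel([*(m[:2]-.025*M[:2,1]),.05]))
```

```text
[[ 0.4585  0.0188  0.016 ]
 [ 0.6127  0.047   0.016 ]
 [ 0.6245 -0.0701  0.016 ]
 [ 0.4801 -0.0973  0.016 ]] [ 0.54393553 -0.02540089  0.016     ]
10.389988045414368
0.15671095930994158
0.11769592173837251
0.14695238382692205
0.1180280531162456
seal [[ 0.50890045 -0.12224276  0.0025    ]]
tcp tgt [ 0.52005672 -0.03279986] [ 1.71308528 -2.34948742 81.46273855]
```

Emit:
{"op": "step_arm", "data": {"steps": [{"fingers": 1,"yaw": 0,"x": 1,"y": -2,"z": 20},{"fingers": 1,"yaw": 0,"x": 1,"y": -2,"z": 50},{"fingers": 1,"yaw": 0,"x": 1,"y": -2,"z": 80},{"fingers": 1,"yaw": 0,"x": 1,"y": -2,"z": 98},{"fingers": 1,"yaw": 0,"x": 1,"y": -2,"z": 102},{"fingers": 1,"yaw": 0,"x": 1,"y": -2,"z": 102}], "force": 25}}

```text
time_s: 28.65
tcp_pos: [0.5211, -0.0342, 0.0296]
orientation: [0.594, 0.805, 0.001, 0.007]
wrist_force: [-0.3, -0.1, -0.2]
opening: 0.0059
```

Emit:
{"op": "step_arm", "data": {"steps": [{"fingers": 1,"yaw": 0,"x": 0,"y": 0,"z": 2},{"fingers": 1,"yaw": 0,"x": 0,"y": 0,"z": 4},{"fingers": 1,"yaw": 0,"x": 0,"y": 0,"z": 4}]}}

```text
time_s: 29.02
tcp_pos: [0.5213, -0.0342, 0.0259]
orientation: [0.594, 0.805, 0.001, 0.008]
wrist_force: [-0.7, 0.2, 0.4]
opening: 0.0059
```

Emit:
{"op": "step_arm", "data": {"steps": [{"fingers": 1,"yaw": 0,"x": 0,"y": 0,"z": 2},{"fingers": 1,"yaw": 0,"x": 0,"y": 0,"z": 3},{"fingers": 1,"yaw": 0,"x": 0,"y": 0,"z": 3}]}}

```text
time_s: 29.4
tcp_pos: [0.5212, -0.0342, 0.0229]
orientation: [0.594, 0.805, 0.001, 0.007]
wrist_force: [-0.7, 0.1, 0.5]
opening: 0.0062
```

Emit:
{"op": "step_arm", "data": {"steps": [{"fingers": 1,"yaw": 0,"x": 0,"y": 0,"z": 1.5},{"fingers": 1,"yaw": 0,"x": 0,"y": 0,"z": 3},{"fingers": 1,"yaw": 0,"x": 0,"y": 0,"z": 3}]}}

```text
time_s: 29.78
tcp_pos: [0.5211, -0.0342, 0.0198]
orientation: [0.594, 0.805, 0.001, 0.007]
wrist_force: [-0.9, -0.3, 2.0]
opening: 0.0057
```

Emit:
{"op": "step_arm", "data": {"steps": [{"fingers": 1,"yaw": 0,"x": 0,"y": 0,"z": 1.5},{"fingers": 1,"yaw": 0,"x": 0,"y": 0,"z": 2},{"fingers": 1,"yaw": 0,"x": 0,"y": 0,"z": 2}]}}

```text
time_s: 30.15
tcp_pos: [0.521, -0.0342, 0.0177]
orientation: [0.594, 0.805, 0.001, 0.007]
wrist_force: [-2.1, -1.1, 3.1]
opening: 0.0061
```

Run:
```python
from h import *
where()
o=[]
for n in ['scene','side']:
    f=vision.grab_frame(n);u=proj(vision.camera_params(n),[[.545,-.025,.02]])[0].astype(int)
    o.append(cv2.resize(f[u[1]-30:u[1]+30,u[0]-30:u[0]+30],(400,400),interpolation=2))
cv2.imwrite('pics/B.png',np.hstack(o))
```

```text
t 30.15 cell xy 44.58 226.24 z 17.74 F [-2.09 -1.08  3.12] jaw deg 17.17 open 0.0061
```

View pics/B.png

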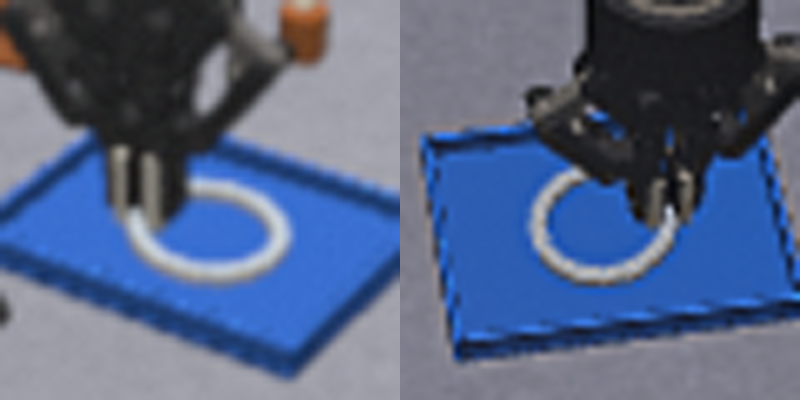

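The back of the ring rests on the tray floor, well inside the tray. I'll release and rise.

Emit:
{"op": "step_arm", "data": {"steps": [{"fingers": 0.9,"yaw": 0,"x": 0,"y": 0,"z": 0},{"fingers": 0.8,"yaw": 0,"x": 0,"y": 0,"z": 0},{"fingers": 0.7,"yaw": 0,"x": 0,"y": 0,"z": 0},{"fingers": 0.65,"yaw": 0,"x": 0,"y": 0,"z": 0},{"fingers": 0.65,"yaw": 0,"x": 0,"y": 0,"z": 0},{"fingers": 0.65,"yaw": 0,"x": 0,"y": 0,"z": -10},{"fingers": 0.65,"yaw": 0,"x": 0,"y": 0,"z": -40},{"fingers": 0.65,"yaw": 0,"x": 0,"y": 0,"z": -90},{"fingers": 0.65,"yaw": 0,"x": 0,"y": 0,"z": -140},{"fingers": 0.65,"yaw": 0,"x": 0,"y": 0,"z": -180},{"fingers": 0.65,"yaw": 0,"x": 0,"y": 0,"z": -180}]}}

```text
time_s: 31.62
tcp_pos: [0.5208, -0.0333, 0.2017]
orientation: [0.594, 0.805, 0.002, 0.011]
wrist_force: [0.2, 0.5, -2.0]
opening: 0.0299
```

Run:
```python
from h import *
where()
f=vision.grab_frame('wrist');cv2.imwrite('pics/C.png',f)
cv2.imwrite('pics/C_sc.png',cv2.resize(vision.grab_frame('scene')[120:330,110:400],None,fx=2.7,fy=2.7,interpolation=2))
cv2.imwrite('pics/C_sd.png',vision.grab_frame('side'))
```

```text
t 31.62 cell xy 44.69 227.16 z 201.71 F [ 0.19  0.53 -1.98] jaw deg 17.19 open 0.0299
```

View pics/C.png

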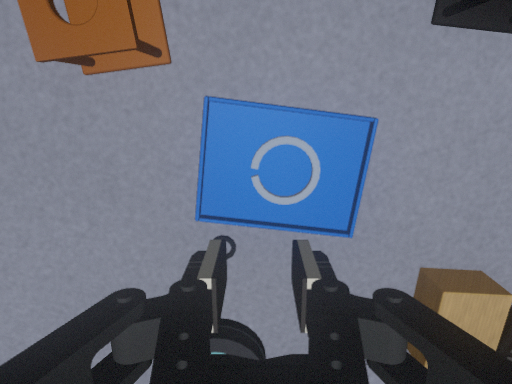

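View pics/C_sc.png

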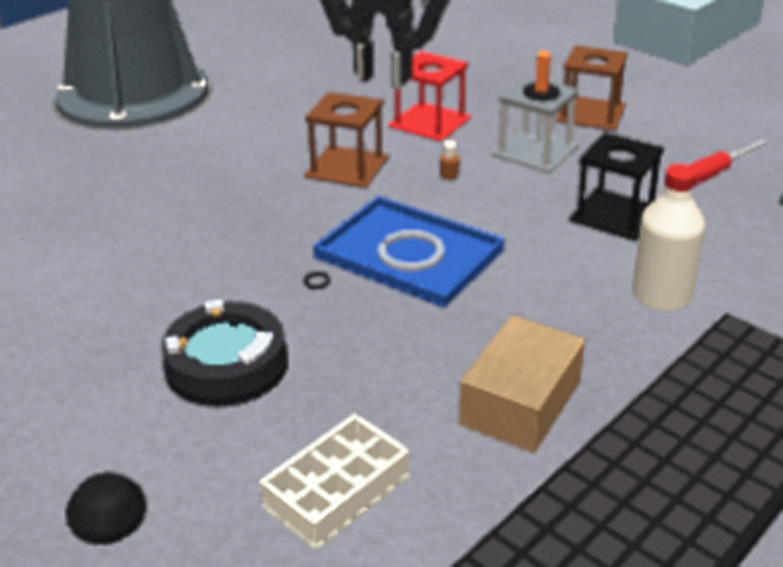

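View pics/C_sd.png

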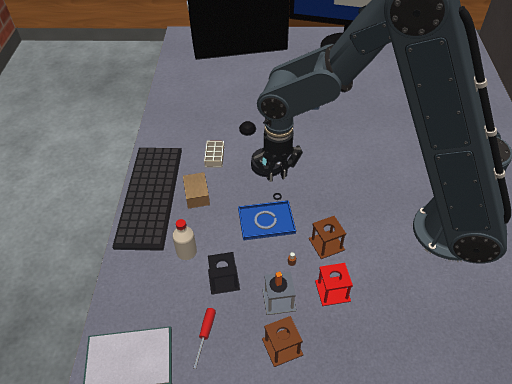

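The ring lies flat in the tray: (286,171) in the wrist view, (265,219) in the side view. The pick is in the grey stand at (279,285), and the bystanders are at the same pixels as at the start. I'll let the arm come to rest and hand in.

Emit:
{"op": "step_arm", "data": {"steps": [{"fingers": 0.65,"yaw": 0,"x": 0,"y": 0,"z": 0},{"fingers": 0.65,"yaw": 0,"x": 0,"y": 0,"z": 0},{"fingers": 0.65,"yaw": 0,"x": 0,"y": 0,"z": 0}]}}

```text
time_s: 32.15
tcp_pos: [0.5176, -0.0326, 0.1965]
orientation: [0.594, 0.805, 0.0, 0.006]
wrist_force: [0.4, -1.0, -0.1]
opening: 0.0297
```

Run:
```python
from h import *
where();print(env.sign_off())
```

```text
t 32.15 cell xy 41.84 228.81 z 196.51 F [ 0.42 -0.99 -0.07] jaw deg 17.16 open 0.0297
the job is handed in; nothing more can be done
None
```

The job is done and handed in at 32 s of the 70 s allowed.

- **Lifting the ring:** I found the pick's length by touching the glass at about 2 N. I then slid its foot under the ring end on the latch_r side and lifted in small steps. The lifting force peaked at about 8 N, and both latches were passed; the ring stayed up when I lowered the foot.
- **Pick and ring:** I hung the pick back in the grey stand. Then I pinched the ring at its gap, drew it about 8 mm clear of the lip and set it in the blue tray.

**Last checks:** The last pictures show the ring flat near the middle of the tray and the pick's collar on the grey plate. By eye, the bystanders were at their starting positions, and the gripper was clear of everything.

**Disagreements:**
- Some wrist-camera measurements were off by about 2 mm because the arm was still settling. I corrected for this using the cell's outline and the alignment of the gap between the fingers.
- The finger-opening reading was 1 to 1.6 mm smaller than the true size of both the pick handle and the ring band.
- Drawing the ring out met about 6 N of brief contact, which disappeared as I raised it.

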